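# Stock reading: set the screen, press each container on the reading pad, fold up

### The arm

A 7-joint arm with a two-finger parallel gripper is mounted at the origin on a cart in front of the work surface, level with it; the furniture and walls round the work are solid. World frame = base frame: x ahead of the robot, y to its left, z up, the work surface at z = 0. Lengths are in m, angles in rad, forces in N, time in s.
With the tool pointing down it reaches from about 0.4 to 0.875 m from the base axis. Payload 6.5 kg.
Tool frame: the origin (TCP) lies at the centre of the arm's flange, where the gripper is bolted on; the fingertips stand 173 mm ahead of it and the grasp point (between the pads) lies 155 mm ahead of it; y points along the fingers, x is the direction in which the jaws open and shut, and the axes are right-handed (so a half turn about y gives the same grasp; the last joint's range is limited). The gripper opens to 85 mm and grips with 20 to 120 N. Pads are 22 mm wide; open, the fingers measure 114 mm over their backs; the gripper's body (76 mm by 85 mm) begins 54 mm behind the grasp point. The pads swing forward as they close: fully open they stand 13 mm farther back than shut.
Start: joints at [1.247, 0.536, -0.004, 1.538, 0.003, 1.067, -0.071], TCP at [0.166, -0.629, 0.405] pointing down, gripper open.
Joint ranges: [-2.7, 2.7], [-0.37, 2.16], [-1.27, 1.26], [0.24, 2.4], [-1.31, 4.45], [0.19, 1.91], [-2.76, 2.76]. Speed limits (rad/s): [2.39, 2.39, 3.14, 3.14, 3.14, 3.14, 3.14].

### API

Orientations are given as a rotation vector (axis times angle).
In Python, from bench import * gives the robot as it stands.
- The arm moves only by the tool apply_moves, never from a script. Its arguments are lists of equal length, an entry for each row: "delta_pos": the shift along the tool's x, y, z in units of 50 mm (1.0 is 50 mm), a list of three; "dr": the turn, a rotation vector about the tool's x, y, z in degrees, a list of three. A call has 1 to 8 rows; each row is the pose to reach, as a shift and turn from the pose commanded when the call began, along the tool's axes at that moment; what a row does not reach only later rows make up. A row lasts 1/10 s, in which the tool goes at most 50 mm and 8.59 degrees, less where a joint would pass 70% of its speed; a pose out of reach is approached as far as the arm can. A call with a gripper value outside its range is refused whole. "jaw" is the closure, from -1 (fully open) to 1 (shut), set as the call begins (left out, the last holds). The fingers move at their own pace and stop on an object; the grip force is fixed at half the most. Time passes only in rows, so rows that repeat a pose let the fingers close. It gives the time, the measured TCP pose, the force and the opening at its end, in the units of the state.
- read_state(): the state, without advancing time (a new reading comes with each control period).
- camera(name): name is "scene" or "top"; returns a dict with "img" (400x640x3 uint8, red, green, blue), "fx", "fy", "cx", "cy" (pixels), "cam_to_world" (4x4, takes a point from camera to world coordinates). Camera axes: x right, y down, z forward; pixel columns grow to the right and rows downward; lengths in m; the calibration is good to about 2 mm. A picture is of the moment at which its call begins. There is no depth.
- finish_job(): hands the job in, once; it reports no verdict.
The state is a dict: "clock": time; "q": joint angles; "qd": joint speeds; "joint_efforts": joint torques, N m; "eef_pos": TCP position; "tcp_rot": TCP orientation; "contact_force": force on the tool from outside, world axes, zero at the start; "wrist_torque": the same for the moment, N m; "finger_gap": finger opening in m.
Only numpy, scipy, OpenCV 4.12 (cv2) and the standard library are available. Lean on these libraries where they do the work, as an engineer would, in place of code of your own. Each camera call takes 0.05 s, during which the arm holds its last target.

### The job

Raise the stock reader's stiff screen lid by its bar to 60 degrees from shut, in line with the slanted gauge arm beside it, and let go: it must stay there while you read the stock. Then, in this order and as far as they are there, take the black tin, the wooden box and the white-lidded pot, press each one level and centred onto the sprung reading pad until the pad is fully down, hold it down without a break for at least three seconds, and stand it flat on the cork board. When all are read, fold the screen fully shut, and leave the loose knife and the small wooden block where they lie throughout.

Things in the scene. Friction and masses are not known exactly. Their poses are not given: they have to be found in the camera images.
- screen (a joint): Angle of the reader's screen lid, rad: 0 shut (lid level), growing as the front edge rises about the rear hinge, up to 1.9; 60 degrees is 1.047. The hinge is stiff with dry friction (0.45 N m, about 3 N at the bar) and the lid stays wherever it is left. It may start a little open.
- reader_hinge (a point): Centre of the lid's hinge line, on the fixed grey reader (base 130 x 130 x 32 mm, at the left of the bench). Its axes are the base's: x from front to rear, y along the hinge to the left, z up. It lies 37 mm above the bench, 58 mm behind the base's centre. A thin steel gauge arm, 100 mm long, rises forward from the hinge line at 60 degrees, 72 mm left of the lid's middle.
- screen_bar (a point): Middle of the lid's handle bar: round steel, 10 mm thick, 80 mm long, parallel to the hinge, on two rods 72 mm apart. It lies 154 mm from the hinge line (its circle as the lid turns) and 36 mm beyond the front edge of the lid (126 mm wide, 9 mm thick); lid shut: level with the hinge, 31 mm in front of the base's face. The bar can turn in the grip; the point turns with the lid.
- pad (a joint): How far the reading pad is pressed down, m: 0 up, 0.010 fully down (hard stop). The spring needs about 2.4 N to start moving and 8.4 N to be fully down, and lifts the pad again.
- pad_foot: Fixed round foot under the reading pad, grey, 60 mm in diameter, 14 mm high, with a black collar of 50 mm diameter on it that reaches 26 mm above the bench; origin at the centre of its underside, straight below the pad's centre. When the pad is fully down, a container on it has its underside 34 mm above this origin.
- pad_top (a point): Centre of the reading pad's upper face: aluminium disc, 44 mm in diameter with a dark rubber top, 44 mm above the bench when up, moving straight down by 10 mm to 34 mm.
- stock_board: Fixed flat board with a cork top, 150 (its x) x 140 (its y) x 4 mm, no rim; origin at the centre of its underside.
- dark_tin: Closed black tin, 58 (its x) x 87 (its y) x 30 mm high, about 0.2 kg, loose; origin at the centre of its underside, z up. May be absent.
- wooden_box: Closed dark wooden box, 45 (its x) x 75 (its y) x 26 mm high, about 0.16 kg, loose; origin at the centre of its underside, z up. May be absent.
- white_pot: Round yellowish pot with a white lid, 45 mm in diameter, 25 mm high, about 0.11 kg, loose; origin at the centre of its underside, z up. May be absent.
- bench_lamp: Fixed bench lamp at the right, not to be touched: its bracket runs up from the bench's front right to an elbow 43 mm along its x, 265 mm above its origin, close to where the tool starts (between it and the reader); from there an arm rises to the shade, whose middle is about 0.27 m from the elbow, away from the robot; it is about 0.19 m across and hangs 0.15 to 0.23 m above the bench.
- slim_knife: Bystander: white knife handle with a small blade, lying flat, 10 x 112 x 10 mm, long in its y, loose; origin at the centre of its underside.
- little_block: Bystander: small wooden block, 21 x 27 x 10 mm, loose; origin at the centre of its underside.

How it is judged:
By the outcome, as a careful person would: the job done as asked, in the order asked, and still so for the second after the job is handed in, with the robot touching nothing.
Of dark_tin, wooden_box, white_pot only 2 to 3 are there at a start; the rules pass over those that are not, and their reading is None.
At some moment in a run one of dark_tin, wooden_box, white_pot may be knocked a few centimetres aside while the robot is not near it.
It also fails if it takes over 210 s, if anything falls off the work surface, if the arm or the gripper's body presses on something with over 40 N, if the wrist force passes 120 N, or if a joint passes its speed limit or range.

## Working session

There is one attempt and no reset: what is moved stays moved. The work goes in short steps, Python scripts to look and compute and a tool call to move; the robot and the scene stay as the last step left them, time stands still between calls to the robot, and variables do not carry over. Pictures are saved under pics/ and viewed, and the job is handed in when it is done.

Besides the shell and the picture viewer there is one more tool, called after ">>>" as name(argument=value, ...) on one line, values as JSON. apply_moves: Moves the arm, as the interface text tells. Its arguments: {"type":"object","properties":{"delta_pos":{"type":"array","items":{"type":"array","items":{"type":"number"}}},"dr":{"type":"array","items":{"type":"array","items":{"type":"number"}}},"jaw":{"type":"number"}},"required":["delta_pos","dr"]}

```bash
ls; mkdir -p pics; python3 - <<'E'
from bench import *
import cv2
s=read_state()
print(s)
for n in("scene","top"):
    c=camera(n); cv2.imwrite(f"pics/{n}0.png",c["img"][:,:,::-1]); print(n,c["fx"],c["fy"],c["cx"],c["cy"]); print(c["cam_to_world"])
E
```

```text
pics
{'clock': 0.0, 'q': array([ 1.2467933 ,  0.53717366, -0.00446061,  1.53886952,  0.00259354,
        1.06728127, -0.07118545]), 'qd': array([-5.27237811e-05, -4.27169528e-04, -9.12519095e-05, -2.49170157e-04,
        6.68969951e-04,  1.88893662e-04,  3.53041683e-05]), 'joint_efforts': array([-1.14689442e-05, -5.83417547e+01,  1.04839023e+00, -2.59104037e+01,
        1.23230810e-02,  9.74539609e-03, -1.04468037e-05]), 'eef_pos': array([ 0.16565422, -0.62819762,  0.40380916]), 'tcp_rot': array([-1.31923399,  1.01818267, -1.01579724]), 'contact_force': array([ 0.03293901,  0.23516332, -0.92453789]), 'wrist_torque': array([ 0.00011703, -0.06898327, -0.0274164 ]), 'finger_gap': 0.08495890441847613}
scene 366.7749748703009 366.7749748703009 317.19185822256753 195.2538439728616
[[-0.78923066 -0.30020268  0.53571757 -0.17531204]
 [-0.61409241  0.38249217 -0.69035516  0.87057502]
 [ 0.00233869 -0.87382955 -0.48622674  0.7067453 ]
 [ 0.          0.          0.          1.        ]]
top 459.30578231343765 459.30578231343765 313.61766616564194 198.42195318912334
[[-0.02512046 -0.99640661  0.0808878   0.41053409]
 [-0.99930272  0.02726432  0.02550947 -0.04790089]
 [-0.02762315 -0.08019059 -0.99639672  1.4973328 ]
 [ 0.          0.          0.          1.        ]]
```

```bash
python3 - <<'E'
from bench import *
from scipy.spatial.transform import Rotation as R
s=read_state(); print(R.from_rotvec(s['tcp_rot']).as_matrix().round(3))
E
```

```text
[[ 0.255 -0.001  0.967]
 [-0.967  0.001  0.255]
 [-0.002 -1.    -0.   ]]
```

View pics/scene0.png

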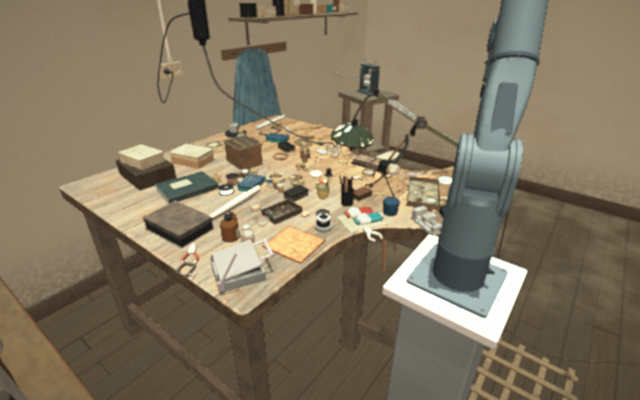

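View pics/top0.png

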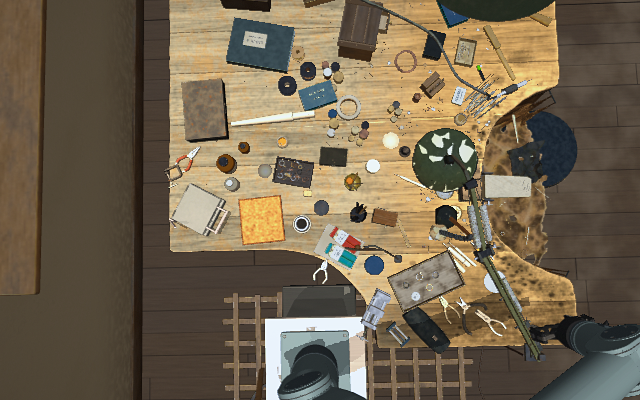

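```bash
cat > h.py <<'E'
from bench import *
import cv2, numpy as np
from scipy.spatial.transform import Rotation as R
def cam(n):
    return camera(n)
def ray(c,u,v,z):
    d=c["cam_to_world"][:3,:3]@np.array([(u-c["cx"])/c["fx"],(v-c["cy"])/c["fy"],1.]); o=c["cam_to_world"][:3,3]
    return o+d*(z-o[2])/d[2]
def proj(c,p):
    M=np.linalg.inv(c["cam_to_world"]); q=M[:3,:3]@np.asarray(p,float)+M[:3,3]
    return np.array([c["fx"]*q[0]/q[2]+c["cx"],c["fy"]*q[1]/q[2]+c["cy"]])
def crop(c,x0,y0,x1,y1,f,name,inter=cv2.INTER_CUBIC):
    im=c["img"][y0:y1,x0:x1,::-1]; cv2.imwrite("pics/"+name,cv2.resize(im,None,fx=f,fy=f,interpolation=inter))
E
python3 - <<'E'
from h import *
t=cam("top"); crop(t,160,120,360,270,4,"t1.png"); crop(t,300,120,500,270,4,"t2.png")
s=cam("scene"); crop(s,190,170,390,310,4,"s1.png")
E
```

```text
(no output)
```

View pics/t1.png

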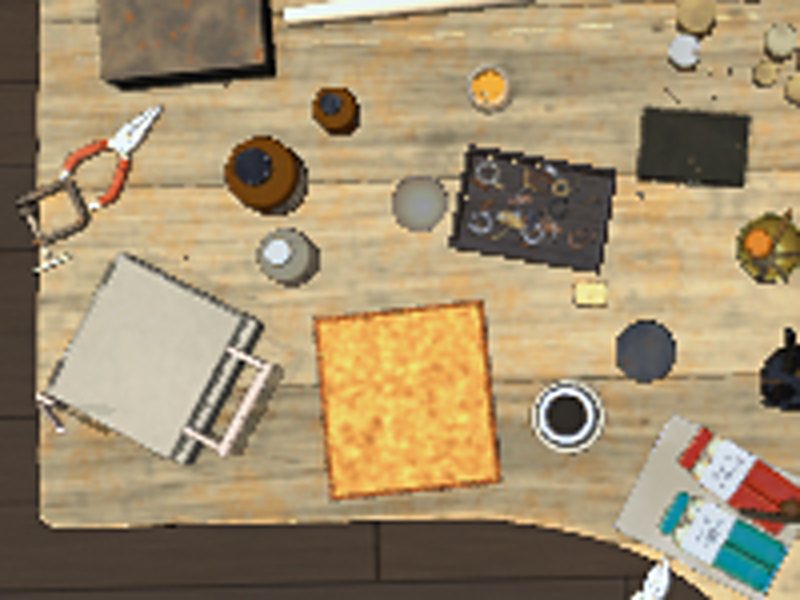

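View pics/t2.png

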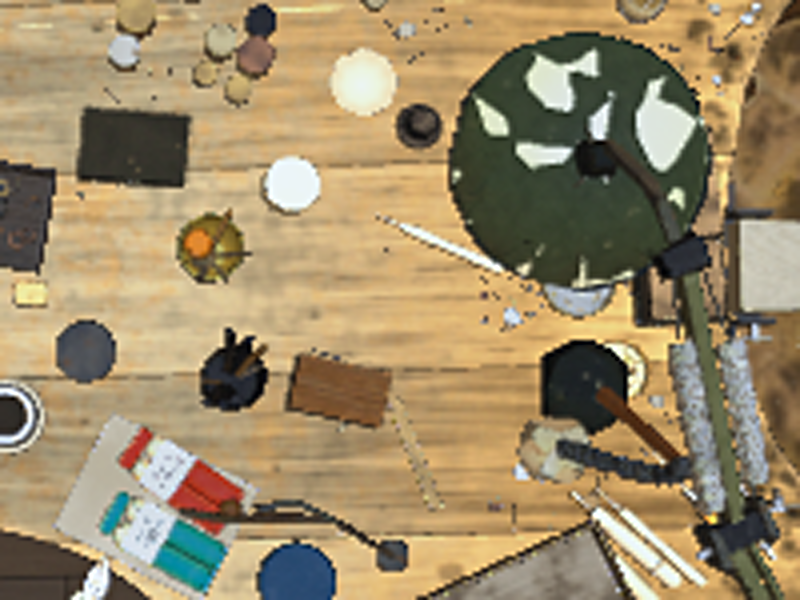

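View pics/s1.png

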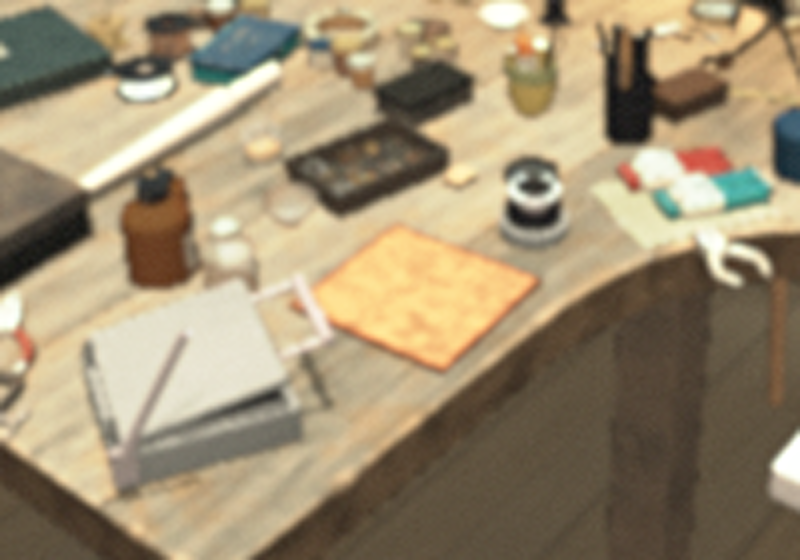

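```bash
python3 - <<'E'
from h import *
t=cam("top"); s=cam("scene")
s0=read_state(); print("tcp px",proj(t,s0['eef_pos']),proj(t,s0['eef_pos']-[0,0,.155]))
im=t["img"]; hsv=cv2.cvtColor(im,cv2.COLOR_RGB2HSV)
def rect(mask,box,z,name):
    m=np.zeros(mask.shape,np.uint8); x0,y0,x1,y1=box; m[y0:y1,x0:x1]=mask[y0:y1,x0:x1]
    cs,_=cv2.findContours(m,cv2.RETR_EXTERNAL,cv2.CHAIN_APPROX_NONE)
    c=max(cs,key=cv2.contourArea); r=cv2.minAreaRect(c)
    w=np.array([ray(t,u,v,z)[:2] for u,v in c[:,0,:].astype(float)],np.float32)
    rw=cv2.minAreaRect(w); print(name,"px",np.round(r[0],1),"area",cv2.contourArea(c),"world c",np.round(rw[0],4),"size",np.round(rw[1],4),"ang",round(rw[2],1)); return c
V=hsv[...,2];S=hsv[...,1];H=hsv[...,0]
g=cv2.cvtColor(im,cv2.COLOR_RGB2GRAY)
rect((V<95).astype(np.uint8),(315,140,352,172),.030,"tin")
for p in [(332,157),(385,217),(373,166),(302,224),(320,208),(307,193),(240,219),(425,182),(391,140)]: print(p,im[p[1],p[0]],hsv[p[1],p[0]])
rect(((V<150)&(S>90)).astype(np.uint8),(368,205,400,229),.026,"box")
rect(((V>200)&(S<50)).astype(np.uint8),(362,155,384,178),.025,"pot")
rect(((V>200)&(S<50)).astype(np.uint8),(378,128,402,152),.0,"disc?")
rect(((H>8)&(H<24)&(S>140)).astype(np.uint8),(234,190,290,250),.004,"board")
rect(((V>190)&(S<60)).astype(np.uint8),(288,210,314,236),.034,"pad")
rect(((V>190)&(S<60)).astype(np.uint8),(390,165,428,195),.01,"knife")
rect(((V>215)&(S<110)).astype(np.uint8),(300,187,314,200),.01,"block")
print("shade",ray(t,445,160,.2),ray(t,412,160,.2))
E
```

```text
tcp px [582.15224708 335.98148797] [549.47074163 323.12942136]
tin px [332.8 156.4] area 445.5 world c [ 0.664  -0.0758] size [0.0869 0.0601] ang 83.4
(332, 157) [52 51 43] [27 44 52]
(385, 217) [132  92  56] [ 14 147 132]
(373, 166) [236 245 247] [ 95  11 247]
(302, 224) [49 45 41] [15 42 49]
(320, 208) [79 81 88] [113  26  88]
(307, 193) [238 221 145] [ 25 100 238]
(240, 219) [164  98  59] [ 11 163 164]
(425, 182) [54 56 38] [33 82 56]
(391, 140) [236 245 237] [ 63   9 245]
box px [384.5 217.4] area 329.5 world c [ 0.4631 -0.2348] size [0.0834 0.0495] ang 77.1
pot px [372.5 165. ] area 123.0 world c [ 0.633  -0.2028] size [0.0418 0.0391] ang 88.3
disc? px [390.5 140. ] area 148.0 world c [ 0.7179 -0.2674] size [0.0519 0.0472] ang 24.1
board px [261.2 219.7] area 1865.0 world c [0.4672 0.1627] size [0.1494 0.14  ] ang 4.3
pad px [301.5 224. ] area 144.5 world c [0.4487 0.0302] size [0.0543 0.0509] ang 88.5
knife px [412.5 181.4] area 31.0 world c [ 0.5777 -0.3316] size [0.0877 0.0073] ang 64.8
block px [306.5 191.5] area 34.0 world c [0.5545 0.0128] size [0.0424 0.0229] ang 88.4
shade [ 0.6147774  -0.38942592  0.2       ] [ 0.61753636 -0.29655038  0.2       ]
```

```bash
python3 - <<'E'
from h import *
t=cam("top"); s=cam("scene")
crop(t,285,205,405,245,6,"t3.png",cv2.INTER_NEAREST); 
for n,p in dict(pot=(.633,-.203,.012),disc=(.718,-.267,.0),box=(.463,-.235,.013),tin=(.664,-.076,.015),pad=(.449,.03,.034)).items(): print(n,proj(s,p))
crop(s,300,130,400,230,6,"s3.png")
E
```

```text
pot [321.97184437 184.04606544]
disc [315.34240725 175.69747948]
box [361.31314694 193.14814599]
tin [296.10852927 192.81952601]
pad [323.65728887 218.56570227]
```

View pics/t3.png

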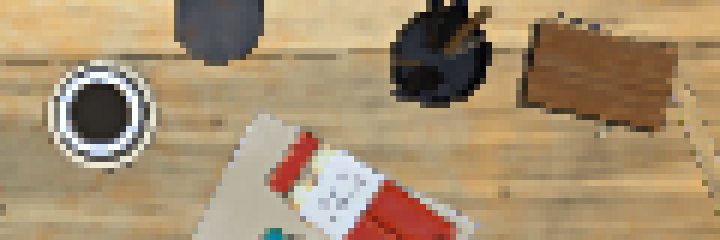

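View pics/s3.png

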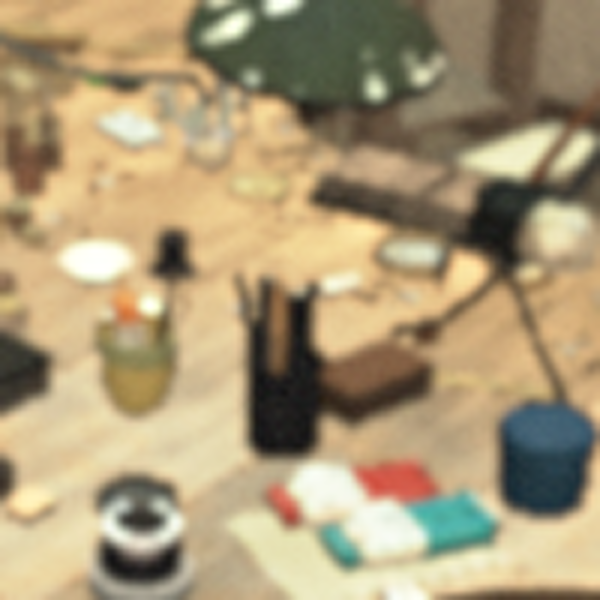

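```bash
python3 - <<'E'
from h import *
t=cam("top"); s=cam("scene")
print("cup base",ray(s,347,204,0), ray(s,353,203,0)[:2],ray(s,341.5,203,0)[:2])
for z in (0,.05,.08,.1): print(z,ray(t,359,214.5,z), "scene row",proj(s,ray(t,359,214.5,z)))
# box corners nearest neighbor crop
for u,v in ((285+536/6,205+22/6),(285+520/6,205+104/6),(285+664/6,205+130/6),(285+680/6,205+46/6)): print(ray(t,u,v,.026))
crop(t,340,195,420,235,10,"t4.png",cv2.INTER_CUBIC)
crop(s,320,160,390,215,11,"s4.png")
crop(s,205,230,280,300,9,"s5.png")
crop(t,165,175,235,240,10,"t5.png")
crop(t,310,145,390,190,10,"t6.png")
E
```

```text
cup base [ 0.47223497 -0.14887185  0.        ] [ 0.45840079 -0.16929925] [ 0.49297286 -0.14217627]
0 [ 0.47558188 -0.15590974  0.        ] scene row [347.29840905 202.99068061]
0.05 [ 0.47340976 -0.15230303  0.05      ] scene row [347.80913231 192.01956009]
0.08 [ 0.47210649 -0.150139    0.08      ] scene row [348.12567593 185.21971653]
0.1 [ 0.47123764 -0.14869632  0.1       ] scene row [348.34109254 180.59223679]
[ 0.49181203 -0.2035473   0.026     ]
[ 0.44839981 -0.19351162  0.026     ]
[ 0.43265239 -0.26916664  0.026     ]
[ 0.4769981  -0.27939044  0.026     ]
```

View pics/t4.png

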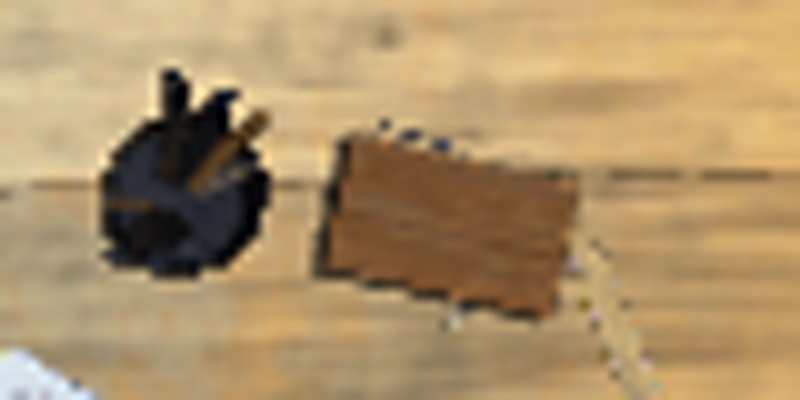

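View pics/s5.png

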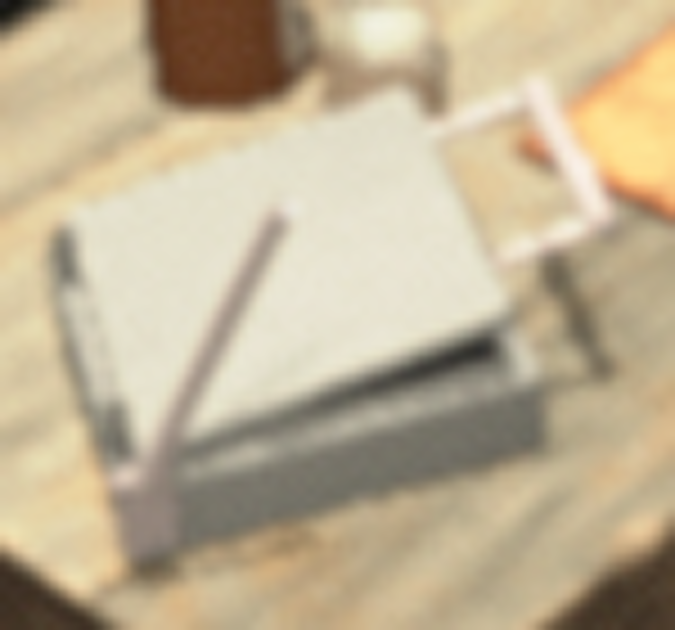

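View pics/t5.png

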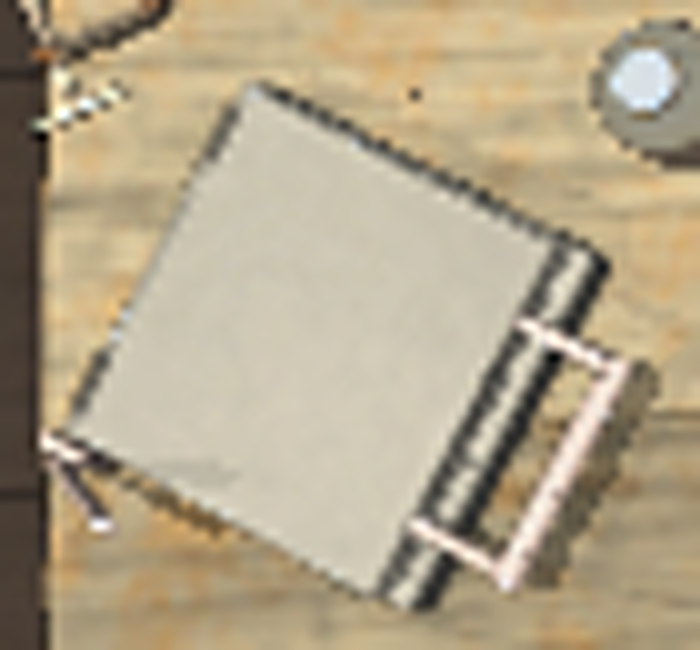

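View pics/t6.png

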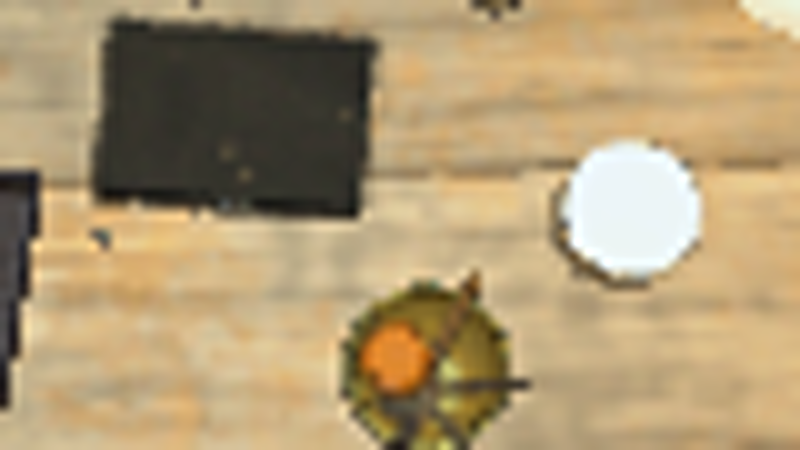

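```bash
cat >> h.py <<'E'
def tri(c1,p1,c2,p2):
    A=[];b=[]
    for c,(u,v) in((c1,p1),(c2,p2)):
        d=c["cam_to_world"][:3,:3]@np.array([(u-c["cx"])/c["fx"],(v-c["cy"])/c["fy"],1.]); d/=np.linalg.norm(d); o=c["cam_to_world"][:3,3]
        P=np.eye(3)-np.outer(d,d); A.append(P); b.append(P@o)
    x=np.linalg.lstsq(np.vstack(A),np.hstack(b),rcond=None)[0]
    return x, np.linalg.norm(A[0]@x-b[0])+np.linalg.norm(A[1]@x-b[1])
E
python3 - <<'E'
from h import *
t=cam("top"); s=cam("scene")
a,e1=tri(t,(226.8,211.8),s,(264.7,239.8)); b,e2=tri(t,(215.7,233.0),s,(272,253.9))
print(a,e1,b,e2,"len",np.linalg.norm(a-b),"mid",(a+b)/2)
g,e3=tri(t,(175.3,227.5),s,(236.7,253.6)); print("gauge tip",g,e3)
# reader base top corners at z=.032 front: t5 (605,262),(425,608); and rear-left/right
P=[(165+u/10,175+v/10) for u,v in((607,262),(425,608))]
f=[ray(t,*p,.032)[:2] for p in P]; print("front corners",f, np.linalg.norm(f[0]-f[1]))
# lid rear corners z ~.04: (255,85),(70,430)
P=[(165+u/10,175+v/10) for u,v in((255,82),(68,430))]
r=[ray(t,*p,.041)[:2] for p in P]; print("lid rear",r,np.linalg.norm(r[0]-r[1]))
d=f[0]-f[1]; print("yaw y-axis front",np.degrees(np.arctan2(d[1],d[0])))
d=r[0]-r[1]; print("rear",np.degrees(np.arctan2(d[1],d[0])))
d=a-b; print("bar",np.degrees(np.arctan2(d[1],d[0])))
E
```

```text
[0.4926346  0.26361549 0.05986938] 0.0004947067498844108 [0.42727818 0.29938044 0.06092322] 0.0014552827463452918 len 0.07450975535205316 mid [0.45995639 0.28149796 0.0603963 ]
gauge tip [0.44531623 0.40684007 0.11987748] 0.0011280499769683245
front corners [array([0.52826617, 0.27270552]), array([0.41877521, 0.33235901])] 0.12468684809956453
lid rear [array([0.58866541, 0.38393485]), array([0.47836699, 0.4445849 ])] 0.12587363209123278
yaw y-axis front -28.58268166841506
rear -28.805180159541674
bar -28.688773331191012
```

```bash
python3 - <<'E'
from h import *
t=cam("top"); s=cam("scene")
crop(t,430,160,630,360,3,"t7.png"); crop(s,330,80,480,200,5,"s7.png")
for z in (.2,.265,.35): 
  for p in ((484,254),(471,184),(541,335)): w=ray(t,*p,z); print(p,w,proj(s,w))
E
```

```text
(484, 254) [ 0.3479867  -0.48431063  0.2       ] [422.00921241 136.92453499]
(471, 184) [ 0.54444695 -0.45876786  0.2       ] [375.67384927 128.57593786]
(541, 335) [ 0.12464966 -0.62647071  0.2       ] [490.67781233 139.27993921]
(484, 254) [ 0.3511205  -0.46244528  0.265     ] [421.2631334  122.29143936]
(471, 184) [ 0.53773754 -0.43818228  0.265     ] [375.8411383  114.91168006]
(541, 335) [ 0.13897327 -0.59748274  0.265     ] [488.53264673 124.38520447]
(484, 254) [ 0.35521854 -0.43385214  0.35      ] [420.21286047 101.69208738]
(471, 184) [ 0.5289637  -0.41126267  0.35      ] [376.07727542  95.62387278]
(541, 335) [ 0.15770414 -0.5595754   0.35      ] [485.51500776 103.43254144]
```

View pics/t7.png

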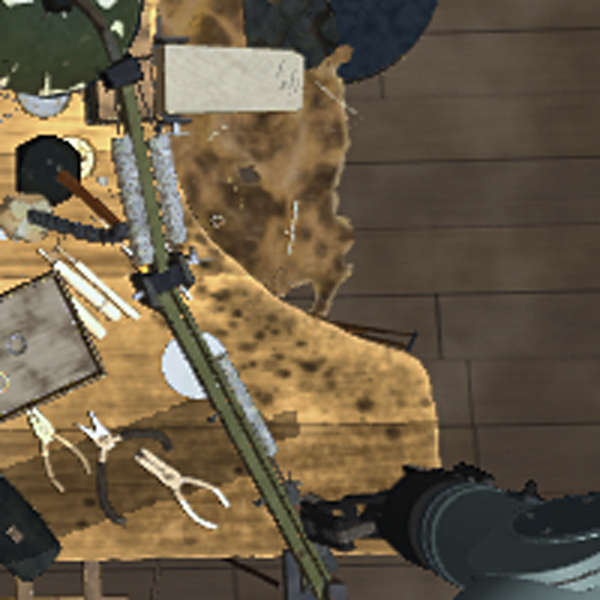

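View pics/s7.png

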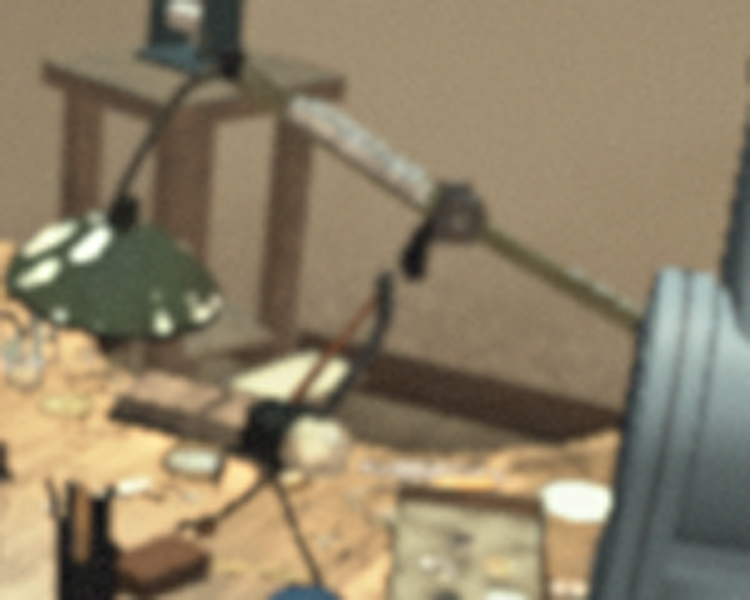

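```bash
cat >> h.py <<'E'
def plan(p,yaw,Rt=None,st=None,q=True):
    """target TCP pos, yaw (deg) of tool x; prints delta (50mm units) and dr"""
    st=st or read_state(); R0=R.from_rotvec(st['tcp_rot']).as_matrix()
    if Rt is None:
        c,s_=np.cos(np.radians(yaw)),np.sin(np.radians(yaw))
        x=np.array([c,s_,0]);y=np.array([0,0,-1.]); Rt=np.column_stack([x,y,np.cross(x,y)])
    d=R0.T@(np.asarray(p)-st['eef_pos'])/.05
    r=np.degrees(R.from_matrix(R0.T@Rt).as_rotvec())
    print("t%.1f"%st['clock'],"at",st['eef_pos'].round(4),"x-yaw %.1f"%np.degrees(np.arctan2(R0[1,0],R0[0,0])),"down",R0[:,1].round(3),"F",st['contact_force'].round(1),"gap %.4f"%st['finger_gap'],"-> d",d.round(2),"|d|mm %.0f"%(np.linalg.norm(d)*50),"dr",r.round(1))
E
echo
```

>>> apply_moves(delta_pos=[[0,-4.2,0],[0,-4.2,0],[0,-4.2,0],[0,-4.2,0],[0,-4.2,0]], dr=[[0,0,0],[0,0,0],[0,0,0],[0,0,0],[0,0,0]])

```text
clock: 1.2
eef_pos: [0.1656, -0.6285, 0.6221]
tcp_rot: [-1.327, 1.011, -1.026]
contact_force: [0.9, 0.1, 0.8]
finger_gap: 0.0853
```

```bash
python3 - <<'E'
from h import *
plan((.5,-.25,.6),0)
E
```

```text
t1.2 at [ 0.1656 -0.6285  0.6221] x-yaw -75.2 down [ 0.003 -0.011 -1.   ] F [0.9 0.1 0.8] gap 0.0853 -> d [-5.62  0.38  8.4 ] |d|mm 506 dr [  0.4 -75.2   0.6]
```

>>> apply_moves(delta_pos=[[-5.62,0.38,8.4],[-5.62,0.38,8.4],[-5.62,0.38,8.4],[-5.62,0.38,8.4],[-5.62,0.38,8.4],[-5.62,0.38,8.4],[-5.62,0.38,8.4],[-5.62,0.38,8.4]], dr=[[0,-70,0],[0,-70,0],[0,-70,0],[0,-70,0],[0,-70,0],[0,-70,0],[0,-70,0],[0,-70,0]], jaw=0.4)

```text
clock: 2.0
eef_pos: [0.4312, -0.3271, 0.5995]
tcp_rot: [-1.57, 0.084, -0.084]
contact_force: [0.7, 0.1, 0.8]
finger_gap: 0.0258
```

```bash
python3 - <<'E'
from h import *
plan((.46,.2815,.4),61.3)
E
```

```text
t2.0 at [ 0.4312 -0.3271  0.5995] x-yaw -6.1 down [ 0. -0. -1.] F [0.7 0.1 0.8] gap 0.0258 -> d [-0.73  3.99 12.17] |d|mm 641 dr [  0.  -67.4  -0. ]
```

>>> apply_moves(delta_pos=[[-0.73,3.99,12.17],[-0.73,3.99,12.17],[-0.73,3.99,12.17],[-0.73,3.99,12.17],[-0.73,3.99,12.17],[-0.73,3.99,12.17],[-0.73,3.99,12.17],[-0.73,3.99,12.17]], dr=[[0,-67.4,0],[0,-67.4,0],[0,-67.4,0],[0,-67.4,0],[0,-67.4,0],[0,-67.4,0],[0,-67.4,0],[0,-67.4,0]])

```text
clock: 2.8
eef_pos: [0.45, 0.0524, 0.4748]
tcp_rot: [-1.407, -0.832, 0.832]
contact_force: [0.5, -0.8, 1.4]
finger_gap: 0.0256
```

```bash
python3 - <<'E'
from h import *
plan((.46,.2815,.33),61.3)
E
```

```text
t2.8 at [0.45   0.0524 0.4748] x-yaw 61.2 down [ 0.001 -0.001 -1.   ] F [ 0.5 -0.8  1.4] gap 0.0256 -> d [4.11 2.89 2.03] |d|mm 271 dr [ 0.1 -0.1  0. ]
```

>>> apply_moves(delta_pos=[[4.11,2.89,2.03],[4.11,2.89,2.03],[4.11,2.89,2.03],[4.11,2.89,2.03],[4.11,2.89,2.03],[4.11,2.89,2.03],[4.11,2.89,2.03],[4.11,2.89,2.03]], dr=[[0,0,0],[0,0,0],[0,0,0],[0,0,0],[0,0,0],[0,0,0],[0,0,0],[0,0,0]])

```text
clock: 3.6
eef_pos: [0.4616, 0.2793, 0.3306]
tcp_rot: [-1.408, -0.827, 0.829]
contact_force: [-0.0, 0.2, 0.1]
finger_gap: 0.0257
```

```bash
python3 - <<'E'
from h import *
plan((.46,.2815,.218),61.3)
t=cam("top"); s=cam("scene"); crop(t,160,160,260,260,6,"t8.png"); crop(s,200,150,320,300,4,"s8.png")
E
```

```text
t3.6 at [0.4616 0.2793 0.3306] x-yaw 60.9 down [-0.001 -0.001 -1.   ] F [-0.   0.2  0.1] gap 0.0257 -> d [0.03 2.25 0.05] |d|mm 113 dr [-0.  -0.4 -0.1]
```

View pics/s8.png

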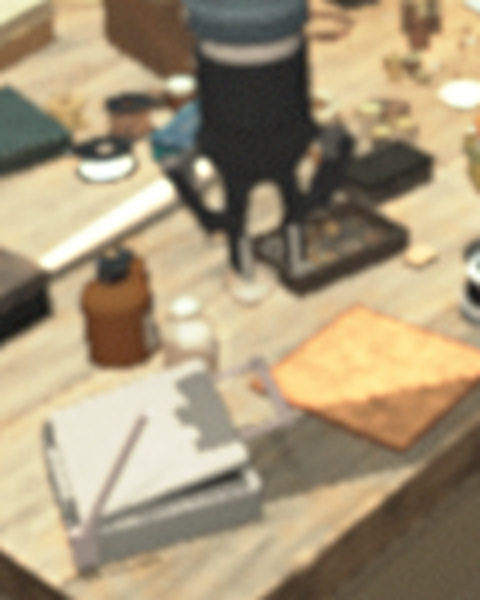

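View pics/t8.png

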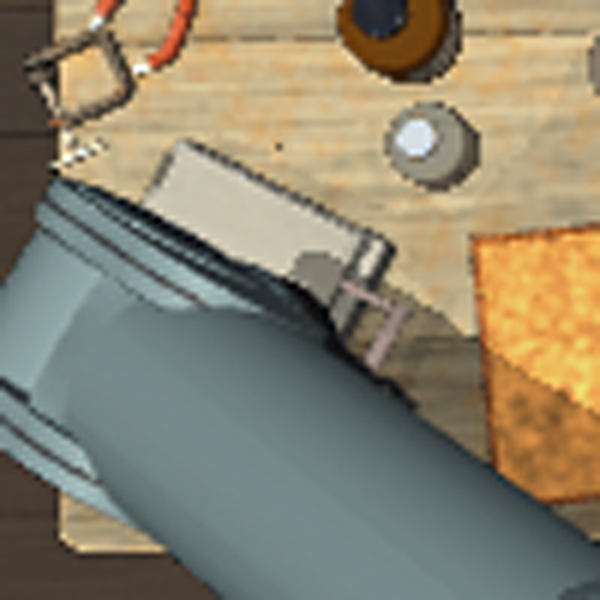

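>>> apply_moves(delta_pos=[[0.03,0.8,0.05],[0.03,1.4,0.05],[0.03,1.8,0.05],[0.03,2.05,0.05],[0.03,2.25,0.05],[0.03,2.25,0.05],[0.03,2.25,0.05]], dr=[[0,-0.4,0],[0,-0.4,0],[0,-0.4,0],[0,-0.4,0],[0,-0.4,0],[0,-0.4,0],[0,-0.4,0]])

```text
clock: 4.4
eef_pos: [0.4606, 0.2823, 0.219]
tcp_rot: [-1.405, -0.834, 0.832]
contact_force: [-0.5, 0.7, 0.5]
finger_gap: 0.0255
```

```bash
python3 - <<'E'
from h import *
plan((.46,.2815,.218),61.3)
s=cam("scene"); crop(s,200,150,320,300,4,"s9.png")
E
```

```text
t4.4 at [0.4606 0.2823 0.219 ] x-yaw 61.3 down [ 0.001  0.001 -1.   ] F [-0.5  0.7  0.5] gap 0.0255 -> d [-0.02  0.02  0.  ] |d|mm 1 dr [0.  0.  0.1]
```

View pics/s9.png

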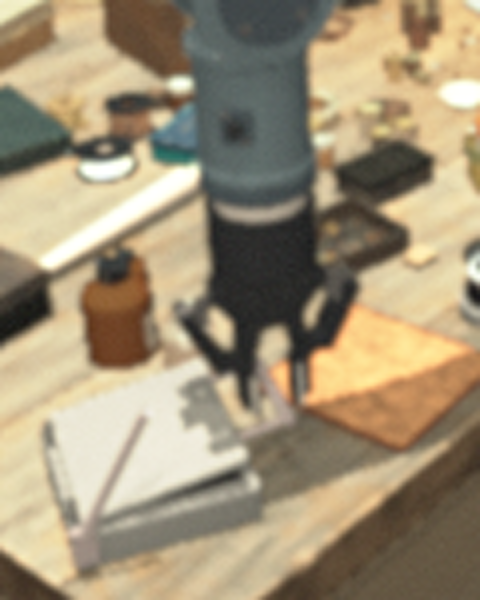

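Fingers straddle the bar (left finger inside the frame, right finger outside near crop (298,395)). Close.

>>> apply_moves(delta_pos=[[0,0,0],[0,0,0],[0,0,0],[0,0,0]], dr=[[0,0,0],[0,0,0],[0,0,0],[0,0,0]], jaw=1)

```text
clock: 4.85
eef_pos: [0.4609, 0.2832, 0.2191]
tcp_rot: [-1.404, -0.836, 0.83]
contact_force: [3.1, 4.3, 1.2]
finger_gap: 0.0078
```

```bash
python3 - <<'E'
from h import *
st=read_state(); print(st['finger_gap'],st['contact_force'],st['eef_pos'])
rear=np.array([np.cos(np.radians(61.3)),np.sin(np.radians(61.3))]); H=np.array([.533,.4145])
d=-(st['eef_pos'][:2]-H)@rear; print("horiz",d,"angle acos",np.degrees(np.arccos(d/.154)), "asin", np.degrees(np.arcsin((.0604-.037)/.154)))
E
```

```text
0.007833669227474038 [3.08001389 4.27769639 1.19385077] [0.46090395 0.28324025 0.21912935]
horiz 0.14975620020386404 angle acos 13.482086744437986 asin 8.739835930613744
```

>>> apply_moves(delta_pos=[[0.03,-0.15,0],[0.07,-0.31,0],[0.12,-0.46,0],[0.18,-0.62,0],[0.24,-0.77,0],[0.31,-0.91,0],[0.39,-1.05,0],[0.48,-1.19,0]], dr=[[0,0,0],[0,0,0],[0,0,0],[0,0,0],[0,0,0],[0,0,0],[0,0,0],[0,0,0]])

```text
clock: 5.65
eef_pos: [0.4713, 0.3022, 0.2772]
tcp_rot: [-1.407, -0.83, 0.836]
contact_force: [1.8, -0.3, -6.1]
finger_gap: 0.0076
```

```bash
cat > lid.py <<'E'
from h import *
st=read_state()
rear=np.array([np.cos(np.radians(61.3)),np.sin(np.radians(61.3))]); H=np.array([.533,.4145])
d=-(st['eef_pos'][:2]-H)@rear; z=st['eef_pos'][2]-.155-.037
f=st['contact_force']; print("horiz",d.round(4),"z",z.round(4),"r",np.hypot(d,z).round(4),"ang",np.degrees(np.arctan2(z,d)).round(1),"Frear",(f[:2]@rear).round(1),"Flat",(f[0]*rear[1]-f[1]*rear[0]).round(1),"Fz",f[2].round(1),"gap",st['finger_gap'])
E
python3 lid.py
```

```text
horiz 0.1281 z 0.0852 r 0.1538 ang 33.6 Frear 0.6 Flat 1.7 Fz -6.1 gap 0.007647230727796703
```

>>> apply_moves(delta_pos=[[0.1,-0.14,0],[0.2,-0.28,0],[0.33,-0.42,0],[0.46,-0.55,0],[0.6,-0.67,0],[0.75,-0.79,0],[0.89,-0.88,0],[1.02,-0.96,0]], dr=[[0,0,0],[0,0,0],[0,0,0],[0,0,0],[0,0,0],[0,0,0],[0,0,0],[0,0,0]])

```text
clock: 6.45
eef_pos: [0.494, 0.3445, 0.3268]
tcp_rot: [-1.415, -0.822, 0.845]
contact_force: [-15.2, -21.7, 28.2]
finger_gap: 0.0078
```

```bash
python3 lid.py; python3 - <<'E'
from h import *
s=cam("scene"); crop(s,200,190,300,300,6,"s10.png")
E
```

```text
horiz 0.0801 z 0.1348 r 0.1568 ang 59.3 Frear -26.3 Flat -2.9 Fz 28.2 gap 0.007754416433153997
```

View pics/s10.png

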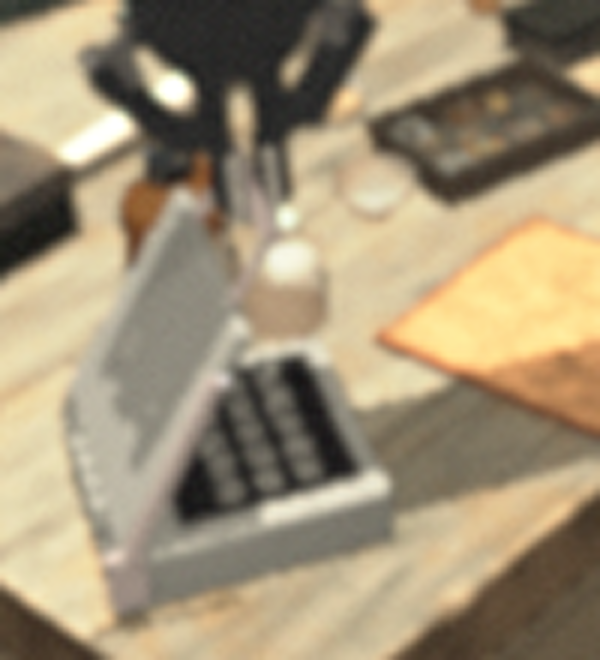

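>>> apply_moves(delta_pos=[[-0.02,-0.02,0],[-0.03,-0.04,0],[-0.03,-0.04,0]], dr=[[0,0,0],[0,0,0],[0,0,0]])

```text
clock: 6.8
eef_pos: [0.4949, 0.3462, 0.3289]
tcp_rot: [-1.407, -0.832, 0.835]
contact_force: [-3.8, -6.6, 6.9]
finger_gap: 0.007
```

```bash
python3 lid.py; python3 -c "
from h import *
plan((0.494,.3445,.327),61.3)"
```

```text
horiz 0.0782 z 0.1369 r 0.1577 ang 60.3 Frear -7.6 Flat -0.2 Fz 6.9 gap 0.0070444648937515566
t6.8 at [0.4949 0.3462 0.3289] x-yaw 61.3 down [-0.001 -0.003 -1.   ] F [-3.8 -6.6  6.9] gap 0.0070 -> d [-0.04  0.04 -0.  ] |d|mm 3 dr [ 0.   0.  -0.2]
```

>>> apply_moves(delta_pos=[[0,0,0],[0,0,0],[0,0,0],[0,-0.3,0],[0,-0.8,0],[0,-1.6,0],[0,-2.4,0],[0,-3,0]], dr=[[0,0,0],[0,0,0],[0,0,0],[0,0,0],[0,0,0],[0,0,0],[0,0,0],[0,0,0]], jaw=0.5)

```text
clock: 7.6
eef_pos: [0.4951, 0.3473, 0.4817]
tcp_rot: [-1.404, -0.836, 0.831]
contact_force: [0.5, 0.9, 0.8]
finger_gap: 0.0213
```

```bash
python3 - <<'E'
from h import *
plan((.45,.0,.48),0)
E
```

```text
t7.6 at [0.4951 0.3473 0.4817] x-yaw 61.4 down [ 0.002  0.002 -1.   ] F [0.5 0.9 0.8] gap 0.0213 -> d [-6.53  0.01 -2.54] |d|mm 350 dr [-0.1 61.4  0.2]
```

```bash
python3 - <<'E'
from h import *
plan((.60,-.076,.48),-5)
E
```

```text
t7.6 at [0.4951 0.3473 0.4817] x-yaw 61.4 down [ 0.002  0.002 -1.   ] F [0.5 0.9 0.8] gap 0.0213 -> d [-6.43  0.02 -5.9 ] |d|mm 436 dr [-0.1 66.4  0.2]
```

>>> apply_moves(delta_pos=[[-6.43,0,-5.9],[-6.43,0,-5.9],[-6.43,0,-5.9],[-6.43,0,-5.9],[-6.43,0,-5.9],[-6.43,0,-5.9],[-6.43,0,-5.9],[-6.43,0,-5.9]], dr=[[0,66.4,0],[0,66.4,0],[0,66.4,0],[0,66.4,0],[0,66.4,0],[0,66.4,0],[0,66.4,0],[0,66.4,0]], jaw=-1)

```text
clock: 8.4
eef_pos: [0.5914, -0.0432, 0.4794]
tcp_rot: [-1.569, 0.072, -0.075]
contact_force: [0.6, 0.7, -0.6]
finger_gap: 0.0854
```

```bash
python3 - <<'E'
from h import *
t=cam("top"); s=cam("scene"); crop(t,165,175,235,240,10,"t11.png"); crop(s,200,210,290,300,8,"s11.png"); crop(t,280,120,440,240,5,"t12.png")
E
```

```text
(no output)
```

View pics/t11.png

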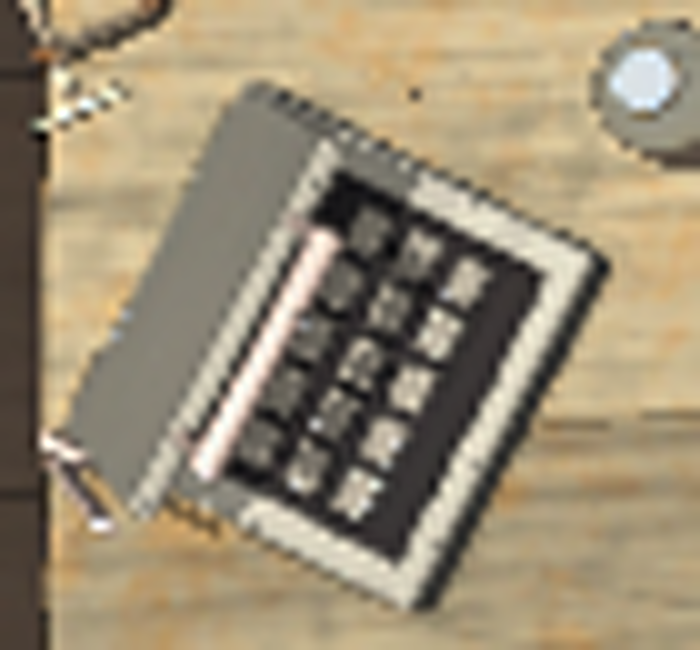

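View pics/s11.png

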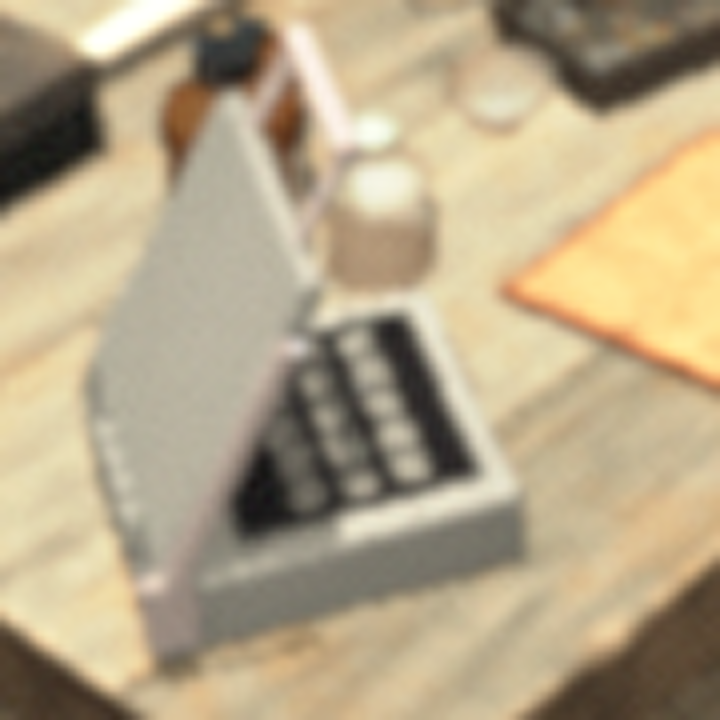

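View pics/t12.png

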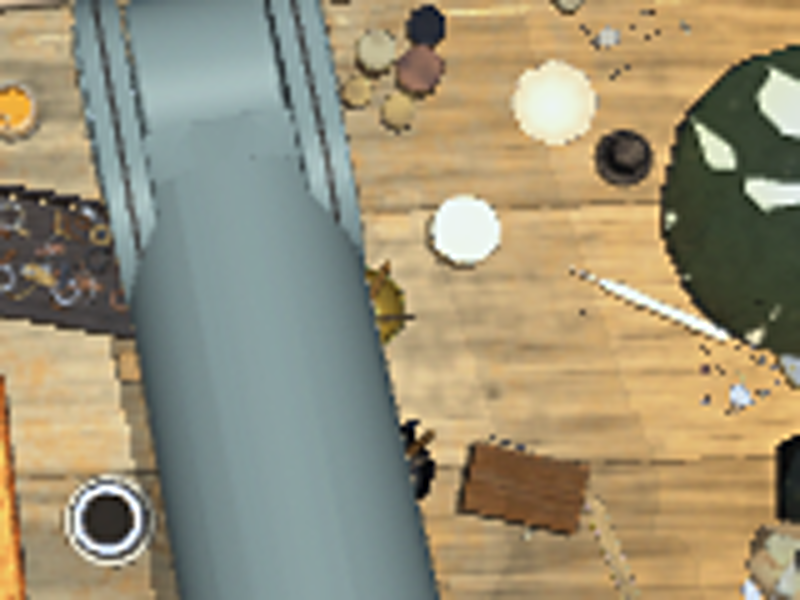

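```bash
python3 - <<'E'
from h import *
t=cam("top"); s=cam("scene")
a,e1=tri(t,(197.2,198.7),s,(237.1,214.1)); b,e2=tri(t,(185.5,221.7),s,(243.1,228.1))
m=(a+b)/2
print(a,e1,b,e2,"len",np.linalg.norm(a-b),"mid",m)
rear=np.array([np.cos(np.radians(61.3)),np.sin(np.radians(61.3))])
m0=np.array([.46,.2815,.0604])
for H in ((.533,.4145),(.532,.4115)):
  h=-(m[:2]-H)@rear; z=m[2]-.037; h0=-(m0[:2]-H)@rear
  print(h,z,np.hypot(h,z),np.degrees(np.arctan2(z,h)),"| start",h0,np.hypot(h0,m0[2]-.037))
# predicted top px of bar mid vs angle
H=np.array([.533,.4145])
for a_ in (55,58,60,62,65):
  c=np.radians(a_); p=np.r_[H-rear*.154*np.cos(c),.037+.154*np.sin(c)]; print(a_,proj(t,p),proj(s,p))
print("obs",(197.2+185.5)/2,(198.7+221.7)/2,(237.1+243.1)/2,(214.1+228.1)/2)
# gauge: base and tip vs lid
E
```

```text
[0.52689812 0.32666748 0.16783235] 0.00018871288053793104 [0.46141868 0.36229087 0.16753777] 0.0021830110641977395 len 0.07454307880858854 mid [0.4941584  0.34447917 0.16768506]
0.08007115024078074 0.13068505818741094 0.15326439095343922 58.5040660787052 | start 0.1517167550861961 0.15351069595922234
0.07695948825222078 0.13068505818741094 0.15166195061877152 59.506475724448244 | start 0.14860509309763614 0.1504361449072566
55 [194.22008311 211.29789903] [243.35985965 221.58426915]
58 [191.77479398 210.16804501] [240.72840216 220.73566367]
60 [190.11900282 209.39524841] [238.92171056 220.23790625]
62 [188.44567336 208.60813448] [237.07552398 219.79590719]
65 [185.90847221 207.40322361] [234.23698563 219.23985064]
obs 191.35 210.2 240.1 221.1
```

```bash
python3 - <<'E'
from h import *
t=cam("top"); s=cam("scene")
P=[(310+u/10-.05,145+v/10-.05) for u,v in((110,20),(375,40),(358,216),(97,200))]
w=np.array([ray(t,*p,.030)[:2] for p in P],np.float32); print(w)
r=cv2.minAreaRect(w); print(r, w.mean(0))
d=w[1]-w[0]; print(np.degrees(np.arctan2(*d[::-1])), np.linalg.norm(d)); d=w[2]-w[3]; print(np.degrees(np.arctan2(*d[::-1])),np.linalg.norm(d))
d=w[3]-w[0]; print(np.degrees(np.arctan2(*d[::-1])), np.linalg.norm(d));d=w[2]-w[1]; print(np.degrees(np.arctan2(*d[::-1])), np.linalg.norm(d))
o=cv2.imread("pics/scene0.png")[:,:,::-1]; x=cv2.absdiff(o,s["img"])[170:225,270:345].max(2); cv2.imwrite("pics/df.png",cv2.resize(np.hstack([o[170:225,270:345,::-1],s["img"][170:225,270:345,::-1]]),None,fx=5,fy=5,interpolation=2))
E
```

```text
[[ 0.6959477  -0.03824402]
 [ 0.6868068  -0.12355916]
 [ 0.62968504 -0.11632192]
 [ 0.6373475  -0.03250347]]
((0.6624650955200195, -0.07806932926177979), (0.08579988777637482, 0.05888068675994873), 84.40508270263672) [ 0.6624468  -0.07765715]
-96.1155 0.085803434
-95.22331 0.084167965
174.40508 0.05888069
172.77917 0.0575784
```

View pics/df.png

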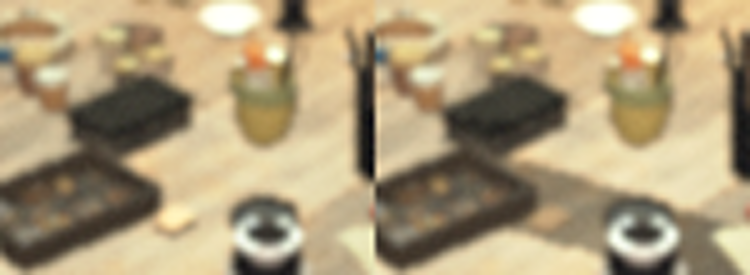

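```bash
python3 - <<'E'
from h import *
plan((.663,-.077,.25),-6.3)
E
```

```text
t8.7 at [ 0.5911 -0.0399  0.4785] x-yaw -4.9 down [ 0.001  0.001 -1.   ] F [-0.5 -0.  -0.2] gap 0.0852 -> d [ 1.49  4.57 -0.62] |d|mm 242 dr [-0.1  1.4  0. ]
```

>>> apply_moves(delta_pos=[[1.49,4.57,-0.62],[1.49,4.57,-0.62],[1.49,4.57,-0.62],[1.49,4.57,-0.62],[1.49,4.57,-0.62],[1.49,4.57,-0.62],[1.49,4.57,-0.62]], dr=[[0,1.4,0],[0,1.4,0],[0,1.4,0],[0,1.4,0],[0,1.4,0],[0,1.4,0],[0,1.4,0]])

```text
clock: 9.4
eef_pos: [0.6628, -0.0772, 0.2497]
tcp_rot: [-1.567, 0.088, -0.086]
contact_force: [0.3, -0.1, 1.0]
finger_gap: 0.0854
```

```bash
python3 - <<'E'
from h import *
plan((.663,-.077,.174),-6.3)
s=cam("scene"); crop(s,260,130,350,230,6,"s13.png")
E
```

```text
t9.4 at [ 0.6628 -0.0772  0.2497] x-yaw -6.3 down [-0.001  0.002 -1.   ] F [ 0.3 -0.1  1. ] gap 0.0854 -> d [0.01 1.51 0.  ] |d|mm 76 dr [-0.1 -0.  -0. ]
```

View pics/s13.png

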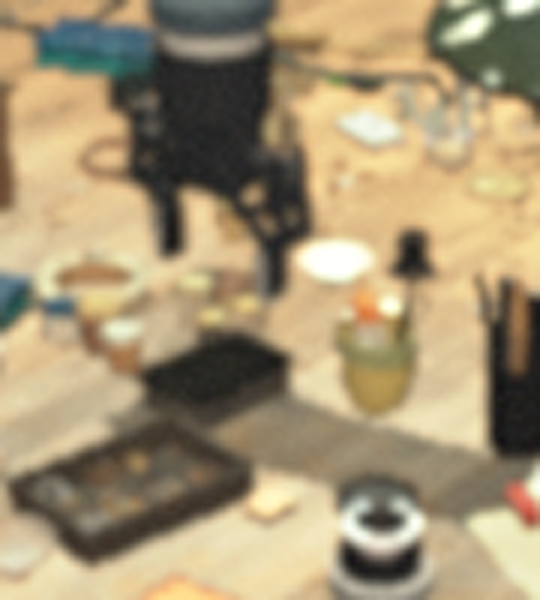

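>>> apply_moves(delta_pos=[[0,0.6,0],[0,1.1,0],[0,1.4,0],[0,1.58,0],[0,1.58,0],[0,1.58,0]], dr=[[0,0,0],[0,0,0],[0,0,0],[0,0,0],[0,0,0],[0,0,0]])

```text
clock: 10.05
eef_pos: [0.6634, -0.079, 0.1717]
tcp_rot: [-1.569, 0.087, -0.09]
contact_force: [0.0, -0.7, 0.0]
finger_gap: 0.0854
```

>>> apply_moves(delta_pos=[[0,0,0],[0,0,0],[0,0,0],[0,0,0],[0,0,0]], dr=[[0,0,0],[0,0,0],[0,0,0],[0,0,0],[0,0,0]], jaw=1)

```text
clock: 10.55
eef_pos: [0.6635, -0.0791, 0.1716]
tcp_rot: [-1.569, 0.087, -0.091]
contact_force: [-1.1, -0.4, 5.8]
finger_gap: 0.0562
```

```bash
python3 - <<'E'
from h import *
plan((.663,-.077,.3),-6.3)
s=cam("scene"); crop(s,260,130,350,230,6,"s14.png")
E
```

```text
t10.6 at [ 0.6635 -0.0791  0.1716] x-yaw -6.5 down [ 0.002 -0.    -1.   ] F [-1.1 -0.4  5.8] gap 0.0562 -> d [-0.01 -2.57  0.04] |d|mm 128 dr [-0.  -0.2  0.1]
```

View pics/s14.png

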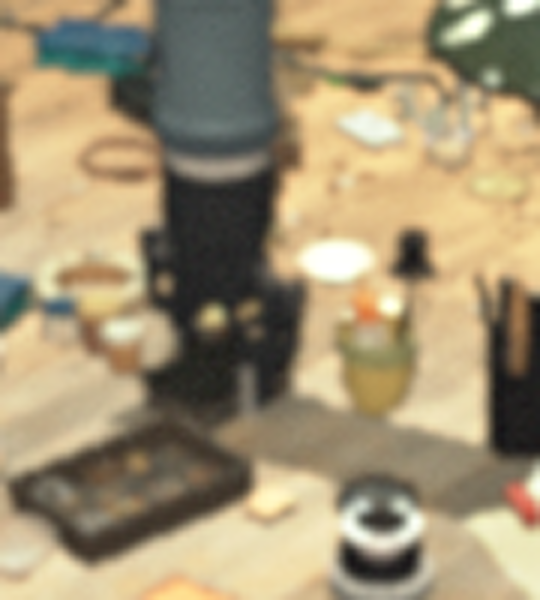

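```bash
python3 - <<'E'
from h import *
t=cam("top"); s=cam("scene")
im=cv2.imread("pics/top0.png")[:,:,::-1]
g=cv2.cvtColor(np.ascontiguousarray(im),cv2.COLOR_RGB2GRAY)
m=np.zeros_like(g); m[217:231,294:309]=(g[217:231,294:309]<110)
n,l,st,ce=cv2.connectedComponentsWithStats(m); k=l[224,301]; print("rubber",ce[k],st[k]); print(ray(t,*ce[k],.044))
# outer foot: grey level differing; print row/col profiles
print(g[224,288:318]); print(g[210:240,301])
print("disc",ray(t,320.5,207.5,0),"scene",proj(s,ray(t,320.5,207.5,0)),proj(s,ray(t,320.5,207.5,0.03)))
o=cv2.imread("pics/scene0.png"); cv2.imwrite("pics/sp.png",cv2.resize(o[195:245,300:350],None,fx=12,fy=12,interpolation=2))
E
```

```text
rubber [301.06024096 223.51807229] [296 219  11  10  83]
[0.44996456 0.0310425  0.044     ]
[155 159 158 169 121 225 121 253 108  38  44  46  47  46  45  46  45  39
  77 254 139  68 230 131 152 160 156 155 151 154]
[190 191 192 179 155 226  99 254 152  34  44  44  47  46  46  45  46  41
  68 225 211  75 234 144 135 134 134 153 159 157]
disc [ 0.50174477 -0.03129191  0.        ] scene [322.11071138 214.39729103] [322.64748391 207.41899275]
```

View pics/sp.png

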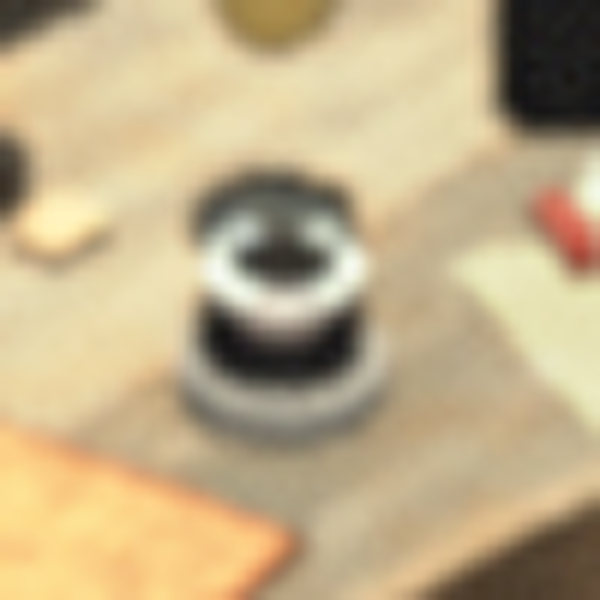

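>>> apply_moves(delta_pos=[[0,-0.4,0],[0,-1.2,0],[0,-2.2,0],[0,-2.6,0],[0,-2.6,0]], dr=[[0,0,0],[0,0,0],[0,0,0],[0,0,0],[0,0,0]])

```text
clock: 11.2
eef_pos: [0.6641, -0.0791, 0.3056]
tcp_rot: [-1.569, 0.083, -0.095]
contact_force: [0.2, 0.0, -1.3]
finger_gap: 0.0562
```

```bash
python3 - <<'E'
from h import *
plan((.4505,.0295,.25),-6.3)
t=cam("top"); print(ray(t,301,223.3,.044),ray(t,301.5,223.5,.014))
E
```

```text
t11.2 at [ 0.6641 -0.0791  0.3056] x-yaw -6.5 down [ 0.008 -0.001 -1.   ] F [ 0.2  0.  -1.3] gap 0.0562 -> d [-4.5   1.08  1.67] |d|mm 246 dr [-0.  -0.2  0.4]
[0.45065855 0.03121746 0.044     ] [0.45080004 0.03124945 0.014     ]
```

>>> apply_moves(delta_pos=[[-0.8,0,0.3],[-1.7,0.2,0.6],[-2.6,0.5,0.95],[-3.5,0.8,1.3],[-4.3,1.0,1.6],[-4.5,1.08,1.67],[-4.5,1.08,1.67],[-4.5,1.08,1.67]], dr=[[0,0,0],[0,0,0],[0,0,0],[0,0,0],[0,0,0],[0,0,0],[0,0,0],[0,0,0]])

```text
clock: 12.05
eef_pos: [0.4495, 0.0288, 0.2462]
tcp_rot: [-1.569, 0.089, -0.089]
contact_force: [0.3, -0.4, -1.4]
finger_gap: 0.0563
```

```bash
python3 - <<'E'
from h import *
plan((.4505,.0297,.2156),-6.3)
t=cam("top"); s=cam("scene"); crop(t,260,180,340,260,7,"t15.png"); crop(s,280,160,370,250,7,"s15.png")
E
```

```text
t12.1 at [0.4495 0.0288 0.2462] x-yaw -6.5 down [ 0. -0. -1.] F [ 0.3 -0.4 -1.4] gap 0.0563 -> d [0.02 0.61 0.02] |d|mm 31 dr [ 0.  -0.2  0. ]
```

View pics/s15.png

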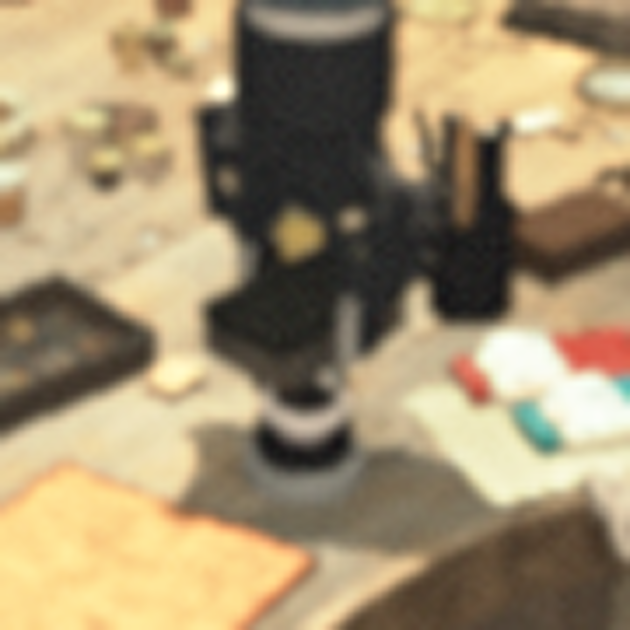

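>>> apply_moves(delta_pos=[[0.02,0.3,0.02],[0.02,0.55,0.02],[0.02,0.66,0.02],[0.02,0.74,0.02],[0.02,0.8,0.02],[0.02,0.82,0.02],[0.02,0.82,0.02]], dr=[[0,-0.2,0],[0,-0.2,0],[0,-0.2,0],[0,-0.2,0],[0,-0.2,0],[0,-0.2,0],[0,-0.2,0]])

```text
clock: 12.85
eef_pos: [0.4501, 0.0297, 0.2056]
tcp_rot: [-1.57, 0.086, -0.087]
contact_force: [-0.2, -2.4, 5.6]
finger_gap: 0.0558
```

```bash
python3 - <<'E'
from h import *
plan((.4505,.0297,.205),-6.3); print(read_state()['wrist_torque'])
E
```

```text
t12.8 at [0.4501 0.0297 0.2056] x-yaw -6.3 down [ 0.001 -0.001 -1.   ] F [-0.2 -2.4  5.6] gap 0.0558 -> d [0.01 0.01 0.  ] |d|mm 1 dr [ 0. -0.  0.]
[-0.53387932  0.03662443 -0.01831563]
```

>>> apply_moves(delta_pos=[[0,0.02,0],[0,0.02,0],[0,0.02,0]], dr=[[0,0,0],[0,0,0],[0,0,0]])

```text
clock: 13.15
eef_pos: [0.4501, 0.0297, 0.2054]
tcp_rot: [-1.57, 0.086, -0.087]
contact_force: [-3.4, -2.8, 16.6]
finger_gap: 0.0558
```

```bash
python3 - <<'E'
from h import *
plan((.4505,.0297,.205),-6.3); print(read_state()['wrist_torque'])
E
```

```text
t13.2 at [0.4501 0.0297 0.2054] x-yaw -6.3 down [ 0.001 -0.001 -1.   ] F [-3.4 -2.8 16.6] gap 0.0558 -> d [0.01 0.01 0.  ] |d|mm 1 dr [ 0.1 -0.   0.1]
[-0.51360689  0.58687174  0.01985425]
```

>>> apply_moves(delta_pos=[[0,0,0],[0,0,0],[0,0,0],[0,0,0],[0,0,0],[0,0,0],[0,0,0],[0,0,0]], dr=[[0,0,0],[0,0,0],[0,0,0],[0,0,0],[0,0,0],[0,0,0],[0,0,0],[0,0,0]])

```text
clock: 13.95
eef_pos: [0.4501, 0.0298, 0.2054]
tcp_rot: [-1.57, 0.085, -0.087]
contact_force: [-3.6, -2.4, 15.7]
finger_gap: 0.0562
```

>>> apply_moves(delta_pos=[[0,0,0],[0,0,0],[0,0,0],[0,0,0],[0,0,0],[0,0,0],[0,0,0],[0,0,0]], dr=[[0,0,0],[0,0,0],[0,0,0],[0,0,0],[0,0,0],[0,0,0],[0,0,0],[0,0,0]])

```text
clock: 14.75
eef_pos: [0.45, 0.0298, 0.2054]
tcp_rot: [-1.57, 0.085, -0.087]
contact_force: [-2.2, -3.5, 16.3]
finger_gap: 0.0559
```

```bash
python3 - <<'E'
from h import *
plan((.4505,.0297,.205),-6.3)
t=cam("top"); s=cam("scene"); crop(t,270,190,340,260,8,"t16.png"); crop(s,280,160,370,250,7,"s16.png"); 
E
```

```text
t14.8 at [0.45   0.0298 0.2054] x-yaw -6.3 down [ 0.001 -0.001 -1.   ] F [-2.2 -3.5 16.3] gap 0.0559 -> d [ 0.01  0.01 -0.  ] |d|mm 1 dr [ 0.1 -0.   0.1]
```

View pics/s16.png

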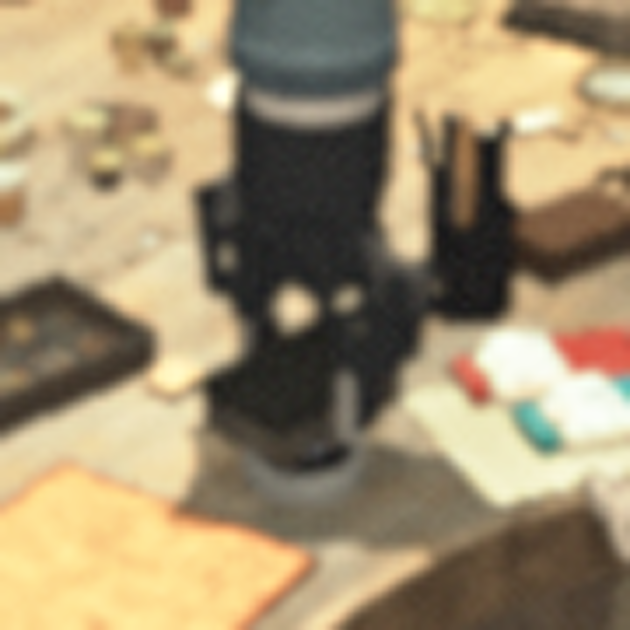

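>>> apply_moves(delta_pos=[[0,0,0],[0,0,0],[0,0,0],[0,0,0],[0,0,0],[0,0,0],[0,0,0],[0,0,0]], dr=[[0,0,0],[0,0,0],[0,0,0],[0,0,0],[0,0,0],[0,0,0],[0,0,0],[0,0,0]])

```text
clock: 15.65
eef_pos: [0.4501, 0.0298, 0.2054]
tcp_rot: [-1.57, 0.085, -0.087]
contact_force: [-2.4, -1.9, 16.0]
finger_gap: 0.0562
```

>>> apply_moves(delta_pos=[[0,0,0],[0,0,0],[0,0,0],[0,0,0],[0,0,0],[0,0,0],[0,0,0],[0,0,0]], dr=[[0,0,0],[0,0,0],[0,0,0],[0,0,0],[0,0,0],[0,0,0],[0,0,0],[0,0,0]])

```text
clock: 16.45
eef_pos: [0.4501, 0.0298, 0.2054]
tcp_rot: [-1.57, 0.085, -0.087]
contact_force: [-2.9, -3.3, 16.1]
finger_gap: 0.0557
```

>>> apply_moves(delta_pos=[[0,0,0],[0,0,0],[0,0,0],[0,0,0],[0,0,0],[0,0,0],[0,0,0],[0,0,0]], dr=[[0,0,0],[0,0,0],[0,0,0],[0,0,0],[0,0,0],[0,0,0],[0,0,0],[0,0,0]])

```text
clock: 17.25
eef_pos: [0.45, 0.0298, 0.2054]
tcp_rot: [-1.57, 0.085, -0.087]
contact_force: [-3.8, -2.3, 17.5]
finger_gap: 0.0565
```

```bash
python3 - <<'E'
from h import *
plan((.4505,.0297,.255),-6.3)
plan((.509,.139,.25),4.3)
E
```

```text
t17.2 at [0.45   0.0298 0.2054] x-yaw -6.3 down [ 0.001 -0.001 -1.   ] F [-3.8 -2.3 17.5] gap 0.0565 -> d [ 0.01 -0.99 -0.  ] |d|mm 50 dr [ 0.1 -0.   0.1]
t17.2 at [0.45   0.0298 0.2054] x-yaw -6.3 down [ 0.001 -0.001 -1.   ] F [-3.8 -2.3 17.5] gap 0.0565 -> d [ 0.93 -0.89  2.3 ] |d|mm 132 dr [  0.1 -10.6   0.1]
```

>>> apply_moves(delta_pos=[[0,-0.2,0],[0,-0.7,0],[0,-1.0,0],[0,-1.0,0]], dr=[[0,0,0],[0,0,0],[0,0,0],[0,0,0]])

```text
clock: 17.65
eef_pos: [0.4504, 0.0303, 0.2558]
tcp_rot: [-1.568, 0.083, -0.089]
contact_force: [0.3, 0.1, -1.7]
finger_gap: 0.0563
```

```bash
python3 - <<'E'
from h import *
plan((.509,.139,.24),4.3)
E
```

```text
t17.6 at [0.4504 0.0303 0.2558] x-yaw -6.3 down [ 0.003  0.    -1.   ] F [ 0.3  0.1 -1.7] gap 0.0563 -> d [0.93 0.32 2.29] |d|mm 125 dr [ -0.  -10.6   0.2]
```

>>> apply_moves(delta_pos=[[0.3,0,0.75],[0.65,0,1.5],[0.93,0.2,2.29],[0.93,0.32,2.29],[0.93,0.32,2.29]], dr=[[0,-5,0],[0,-10.6,0],[0,-10.6,0],[0,-10.6,0],[0,-10.6,0]])

```text
clock: 18.15
eef_pos: [0.5075, 0.1396, 0.2364]
tcp_rot: [-1.57, -0.058, 0.064]
contact_force: [-1.0, -0.0, -1.5]
finger_gap: 0.0562
```

```bash
python3 - <<'E'
from h import *
plan((.509,.139,.1768),4.3)
E
```

```text
t18.1 at [0.5075 0.1396 0.2364] x-yaw 4.5 down [-0.003 -0.    -1.   ] F [-1.  -0.  -1.5] gap 0.0562 -> d [ 0.03  1.19 -0.01] |d|mm 60 dr [ 0.   0.2 -0.2]
```

>>> apply_moves(delta_pos=[[0.03,0.5,0],[0.03,0.9,0],[0.03,1.12,0],[0.03,1.19,0],[0.03,1.21,0],[0.03,1.21,0]], dr=[[0,0,0],[0,0,0],[0,0,0],[0,0,0],[0,0,0],[0,0,0]])

```text
clock: 18.75
eef_pos: [0.5101, 0.1388, 0.1783]
tcp_rot: [-1.57, -0.06, 0.058]
contact_force: [-0.0, 0.3, -1.2]
finger_gap: 0.0558
```

```bash
python3 - <<'E'
from h import *
plan((.509,.139,.1756),4.3)
E
```

```text
t18.8 at [0.5101 0.1388 0.1783] x-yaw 4.3 down [ 0.001  0.    -1.   ] F [-0.   0.3 -1.2] gap 0.0558 -> d [-0.02  0.05  0.01] |d|mm 3 dr [-0.  0.  0.]
```

>>> apply_moves(delta_pos=[[0,0.03,0],[0,0.05,0],[0,0.05,0],[0,0.05,0]], dr=[[0,0,0],[0,0,0],[0,0,0],[0,0,0]])

```text
clock: 19.15
eef_pos: [0.5102, 0.139, 0.1756]
tcp_rot: [-1.57, -0.06, 0.059]
contact_force: [0.1, -0.4, 0.1]
finger_gap: 0.0562
```

Touching (Fz rose by 1.3 N). Release and rise.

>>> apply_moves(delta_pos=[[0,0,0],[0,0,0],[0,0,0],[0,0,0],[0,-0.4,0],[0,-1,0],[0,-2,0],[0,-3,0]], dr=[[0,0,0],[0,0,0],[0,0,0],[0,0,0],[0,0,0],[0,0,0],[0,0,0],[0,0,0]], jaw=-0.8)

```text
clock: 19.95
eef_pos: [0.5094, 0.1388, 0.3264]
tcp_rot: [-1.57, -0.058, 0.061]
contact_force: [1.3, -0.1, 0.4]
finger_gap: 0.0766
```

```bash
python3 - <<'E'
from h import *
plan((.463,-.0,.34),-13)
s=cam("scene"); crop(s,200,170,390,300,4,"s17.png")
E
```

```text
t19.9 at [0.5094 0.1388 0.3264] x-yaw 4.3 down [-0.002 -0.    -1.   ] F [ 1.3 -0.1  0.4] gap 0.0766 -> d [-1.14 -0.27 -2.7 ] |d|mm 147 dr [ 0.  17.3 -0.1]
```

View pics/s17.png

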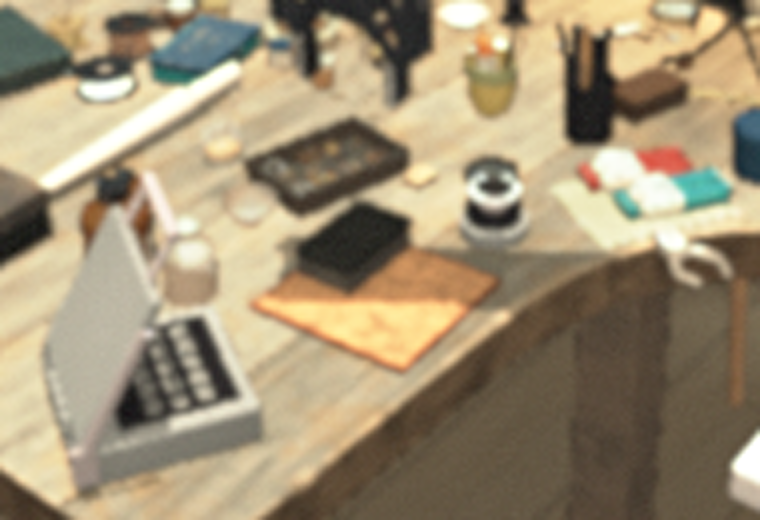

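```bash
python3 - <<'E'
from h import *
t=cam("top"); crop(t,340,195,420,235,10,"t18.png")
im=t["img"]; hsv=cv2.cvtColor(im,cv2.COLOR_RGB2HSV).astype(int)
x0,y0,x1,y1=368,203,402,230
m=np.zeros(im.shape[:2],np.uint8)
sub=im[y0:y1,x0:x1].astype(int); m[y0:y1,x0:x1]=((sub[...,0]<150)&(sub[...,0]-sub[...,2]>45))
m=cv2.morphologyEx(m,cv2.MORPH_OPEN,np.ones((3,3),np.uint8))
n,l,s,c=cv2.connectedComponentsWithStats(m); k=l[217,385]; print(c[k],s[k])
cs,_=cv2.findContours((l==k).astype(np.uint8),0,1); w=np.array([ray(t,*p,.026)[:2] for p in max(cs,key=len)[:,0].astype(float)],np.float32)
print(cv2.minAreaRect(w), ray(t,*c[k],.026))
ys,xs=np.nonzero(l==k); W=np.array([ray(t,u,v,.026)[:2] for u,v in zip(xs,ys)]); C=np.cov((W-W.mean(0)).T); e,v=np.linalg.eigh(C); print(W.mean(0),np.sqrt(12*e),np.degrees(np.arctan2(v[1,1],v[0,1])))
E
```

```text
[384.978125 217.04375 ] [373 209  25  17 320]
((0.46440452337265015, -0.23650839924812317), (0.07461600005626678, 0.04396447911858559), 76.50119018554688) [ 0.4641549  -0.23643439  0.026     ]
[ 0.46416567 -0.23642294] [0.04344154 0.07411533] 76.33613725880018
```

View pics/t18.png

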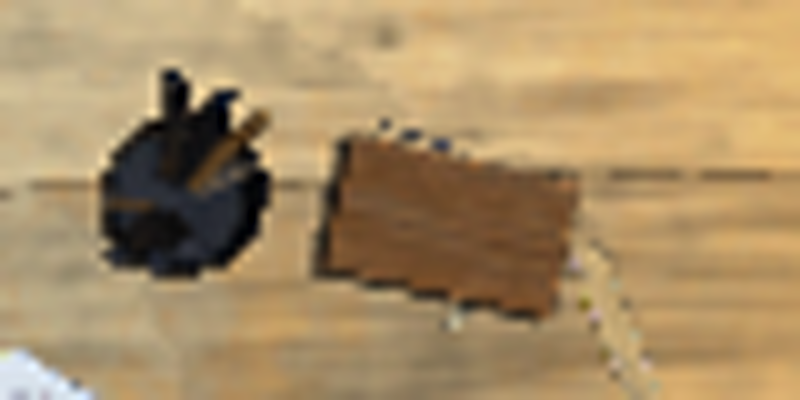

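```bash
python3 - <<'E'
from h import *
plan((.4642,-.2364,.34),-13.6)
E
```

```text
t20.1 at [0.5121 0.1401 0.3315] x-yaw 4.3 down [ 0.011  0.003 -1.   ] F [ 0.6  0.2 -0.4] gap 0.0768 -> d [-1.52 -0.2  -7.44] |d|mm 380 dr [-0.2 17.9  0.6]
```

>>> apply_moves(delta_pos=[[-1.52,-0.2,-7.44],[-1.52,-0.2,-7.44],[-1.52,-0.2,-7.44],[-1.52,-0.2,-7.44],[-1.52,-0.2,-7.44],[-1.52,-0.2,-7.44],[-1.52,-0.2,-7.44],[-1.52,-0.2,-7.44]], dr=[[0,17.9,0],[0,17.9,0],[0,17.9,0],[0,17.9,0],[0,17.9,0],[0,17.9,0],[0,17.9,0],[0,17.9,0]])

```text
clock: 20.85
eef_pos: [0.4607, -0.242, 0.3351]
tcp_rot: [-1.564, 0.19, -0.189]
contact_force: [-0.2, 0.5, 0.4]
finger_gap: 0.0772
```

```bash
python3 - <<'E'
from h import *
plan((.4642,-.2364,.24),-13.6)
E
```

```text
t20.9 at [ 0.4607 -0.242   0.3351] x-yaw -13.8 down [-0.001 -0.002 -1.   ] F [-0.2  0.5  0.4] gap 0.0772 -> d [0.04 1.9  0.13] |d|mm 95 dr [ 0.1 -0.2 -0. ]
```

>>> apply_moves(delta_pos=[[0.04,1,0.12],[0.04,1.9,0.12],[0.04,1.9,0.12],[0.04,1.9,0.12],[0.04,1.9,0.12]], dr=[[0,0,0],[0,0,0],[0,0,0],[0,0,0],[0,0,0]])

```text
clock: 21.35
eef_pos: [0.4666, -0.2326, 0.2424]
tcp_rot: [-1.564, 0.183, -0.188]
contact_force: [0.4, -0.2, 0.4]
finger_gap: 0.0765
```

```bash
python3 - <<'E'
from h import *
plan((.4642,-.2364,.170),-13.6)
s=cam("scene"); crop(s,310,120,410,220,6,"s19.png")
E
```

```text
t21.4 at [ 0.4666 -0.2326  0.2424] x-yaw -13.6 down [ 0.003 -0.001 -1.   ] F [ 0.4 -0.2  0.4] gap 0.0765 -> d [-0.03  1.45 -0.09] |d|mm 73 dr [0.  0.  0.2]
```

View pics/s19.png

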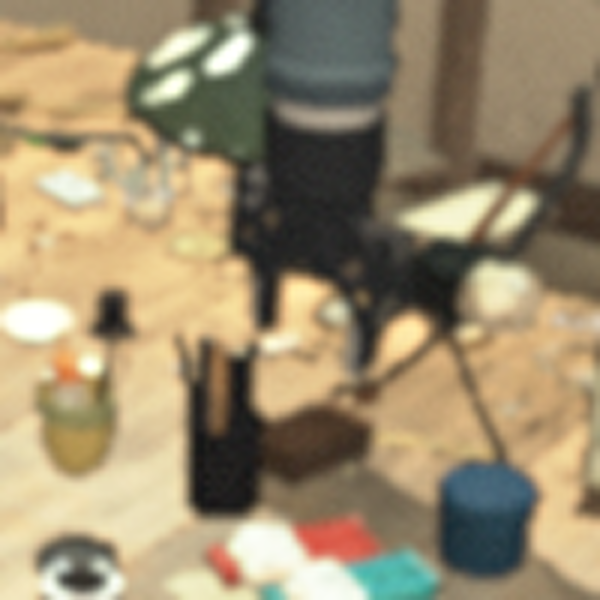

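>>> apply_moves(delta_pos=[[-0.03,0.5,-0.08],[-0.03,0.9,-0.08],[-0.03,0.9,-0.08],[-0.03,0.9,-0.08]], dr=[[0,0,0],[0,0,0],[0,0,0],[0,0,0]])

```text
clock: 21.8
eef_pos: [0.4638, -0.236, 0.1968]
tcp_rot: [-1.563, 0.184, -0.187]
contact_force: [0.2, -0.2, -0.6]
finger_gap: 0.0772
```

```bash
python3 - <<'E'
from h import *
plan((.4642,-.2364,.170),-13.6)
E
```

```text
t21.8 at [ 0.4638 -0.236   0.1968] x-yaw -13.6 down [ 0.002 -0.001 -1.   ] F [ 0.2 -0.2 -0.6] gap 0.0772 -> d [ 0.01  0.54 -0.01] |d|mm 27 dr [0.  0.  0.1]
```

>>> apply_moves(delta_pos=[[0,0.3,0],[0,0.5,0],[0,0.53,0],[0,0.53,0]], dr=[[0,0,0],[0,0,0],[0,0,0],[0,0,0]])

```text
clock: 22.2
eef_pos: [0.463, -0.2358, 0.1683]
tcp_rot: [-1.563, 0.187, -0.185]
contact_force: [-0.0, -0.2, 0.1]
finger_gap: 0.077
```

>>> apply_moves(delta_pos=[[0,0,0],[0,0,0],[0,0,0],[0,0,0],[0,0,0]], dr=[[0,0,0],[0,0,0],[0,0,0],[0,0,0],[0,0,0]], jaw=1)

```text
clock: 22.7
eef_pos: [0.465, -0.2365, 0.1714]
tcp_rot: [-1.565, 0.182, -0.19]
contact_force: [-1.5, 0.3, 23.1]
finger_gap: 0.0443
```

```bash
python3 - <<'E'
from h import *
plan((.4642,-.2364,.3),-13.6)
s=cam("scene"); crop(s,310,120,410,220,6,"s20.png")
E
```

```text
t22.7 at [ 0.465  -0.2365  0.1714] x-yaw -13.6 down [ 0.004 -0.002 -1.   ] F [-1.5  0.3 23.1] gap 0.0443 -> d [-0.   -2.57 -0.  ] |d|mm 129 dr [0.1 0.  0.3]
```

View pics/s20.png

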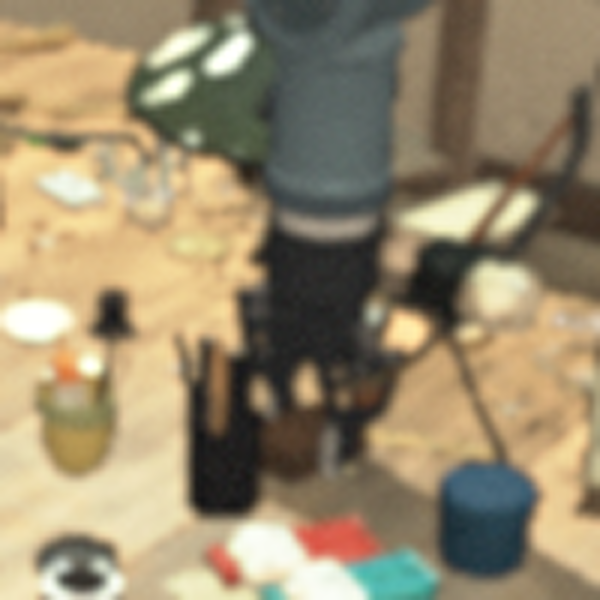

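>>> apply_moves(delta_pos=[[0,0,0],[0,0,0],[0,-0.16,0],[0,-0.16,0],[0,-0.16,0]], dr=[[0,0,0],[0,0,0],[0,0,0],[0,0,0],[0,0,0]], jaw=-0.5)

```text
clock: 23.25
eef_pos: [0.4632, -0.236, 0.1769]
tcp_rot: [-1.563, 0.186, -0.186]
contact_force: [-0.7, 0.4, -0.2]
finger_gap: 0.064
```

>>> apply_moves(delta_pos=[[0,0,0],[0,0,0],[0,0,0],[0,0,0],[0,0,0]], dr=[[0,0,0],[0,0,0],[0,0,0],[0,0,0],[0,0,0]], jaw=1)

```text
clock: 23.75
eef_pos: [0.4634, -0.2359, 0.177]
tcp_rot: [-1.563, 0.186, -0.186]
contact_force: [-0.6, 0.1, 4.0]
finger_gap: 0.0436
```

```bash
python3 - <<'E'
from h import *
plan((.4642,-.2364,.32),-13.6)
E
```

```text
t23.8 at [ 0.4634 -0.2359  0.177 ] x-yaw -13.6 down [ 0. -0. -1.] F [-0.6  0.1  4. ] gap 0.0436 -> d [ 0.02 -2.86 -0.01] |d|mm 143 dr [0. 0. 0.]
```

>>> apply_moves(delta_pos=[[0,-0.4,0],[0,-1.2,0],[0,-2.2,0],[0,-3.2,0],[0,-3.7,0],[0,-3.7,0]], dr=[[0,0,0],[0,0,0],[0,0,0],[0,0,0],[0,0,0],[0,0,0]])

```text
clock: 24.35
eef_pos: [0.4642, -0.2363, 0.3653]
tcp_rot: [-1.565, 0.181, -0.191]
contact_force: [1.0, -0.5, -1.1]
finger_gap: 0.0435
```

```bash
python3 - <<'E'
from h import *
plan((.4502,.0308,.35),-5)
E
```

```text
t24.4 at [ 0.4642 -0.2363  0.3653] x-yaw -13.6 down [ 0.006 -0.003 -1.   ] F [ 1.  -0.5 -1.1] gap 0.0435 -> d [-1.53  0.29  5.13] |d|mm 268 dr [ 0.1 -8.6  0.4]
```

>>> apply_moves(delta_pos=[[-0.27,0,0.9],[-0.53,0,1.8],[-0.8,0.1,2.7],[-1.1,0.2,3.6],[-1.4,0.29,4.5],[-1.53,0.29,5.13],[-1.53,0.29,5.13],[-1.53,0.29,5.13]], dr=[[0,-2,0],[0,-4,0],[0,-6,0],[0,-8.6,0],[0,-8.6,0],[0,-8.6,0],[0,-8.6,0],[0,-8.6,0]])

```text
clock: 25.15
eef_pos: [0.4484, 0.0316, 0.3461]
tcp_rot: [-1.57, 0.069, -0.065]
contact_force: [-0.4, -1.2, -2.0]
finger_gap: 0.0438
```

```bash
python3 - <<'E'
from h import *
plan((.4507,.0315,.235),-5)
E
```

```text
t25.1 at [0.4484 0.0316 0.3461] x-yaw -4.9 down [-0.002 -0.    -1.   ] F [-0.4 -1.2 -2. ] gap 0.0438 -> d [0.05 2.22 0.  ] |d|mm 111 dr [ 0.   0.1 -0.1]
```

>>> apply_moves(delta_pos=[[0.03,0.8,0],[0.03,1.6,0],[0.03,2.1,0],[0.03,2.22,0],[0.03,2.22,0],[0.03,2.22,0]], dr=[[0,0,0],[0,0,0],[0,0,0],[0,0,0],[0,0,0],[0,0,0]])

```text
clock: 25.75
eef_pos: [0.451, 0.0308, 0.237]
tcp_rot: [-1.57, 0.068, -0.07]
contact_force: [0.8, 0.7, -1.0]
finger_gap: 0.0441
```

```bash
python3 - <<'E'
from h import *
plan((.4507,.0315,.211),-5)
s=cam("scene"); crop(s,280,160,370,250,7,"s21.png"); 
E
```

```text
t25.8 at [0.451  0.0308 0.237 ] x-yaw -5.0 down [ 0.001 -0.    -1.   ] F [ 0.8  0.7 -1. ] gap 0.0441 -> d [-0.01  0.52  0.01] |d|mm 26 dr [ 0.  -0.   0.1]
```

View pics/s21.png

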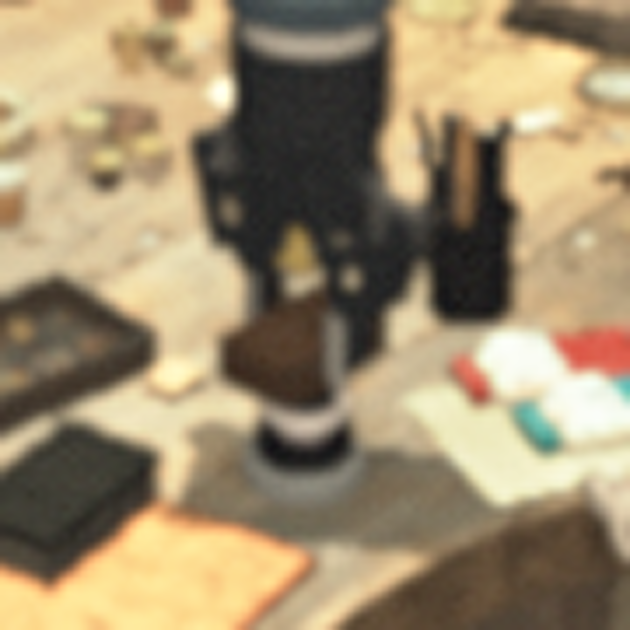

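>>> apply_moves(delta_pos=[[0,0.2,0],[0,0.34,0],[0,0.44,0],[0,0.5,0],[0,0.53,0],[0,0.55,0],[0,0.55,0],[0,0.55,0]], dr=[[0,0,0],[0,0,0],[0,0,0],[0,0,0],[0,0,0],[0,0,0],[0,0,0],[0,0,0]])

```text
clock: 26.6
eef_pos: [0.451, 0.0314, 0.2107]
tcp_rot: [-1.571, 0.067, -0.069]
contact_force: [-6.1, -1.9, 34.3]
finger_gap: 0.0441
```

>>> apply_moves(delta_pos=[[0,-0.01,0],[0,-0.01,0],[0,-0.01,0]], dr=[[0,0,0],[0,0,0],[0,0,0]])

```text
clock: 26.9
eef_pos: [0.451, 0.0313, 0.2108]
tcp_rot: [-1.571, 0.067, -0.069]
contact_force: [-5.6, -1.4, 26.6]
finger_gap: 0.0438
```

```bash
python3 - <<'E'
from h import *
plan((.4507,.0315,.211),-5)
E
```

```text
t26.9 at [0.451  0.0313 0.2108] x-yaw -5.0 down [ 0.001 -0.001 -1.   ] F [-5.6 -1.4 26.6] gap 0.0438 -> d [-0.01 -0.    0.  ] |d|mm 0 dr [0.1 0.  0.1]
```

>>> apply_moves(delta_pos=[[0,0,0],[0,0,0],[0,0,0],[0,0,0],[0,0,0],[0,0,0],[0,0,0],[0,0,0]], dr=[[0,0,0],[0,0,0],[0,0,0],[0,0,0],[0,0,0],[0,0,0],[0,0,0],[0,0,0]])

```text
clock: 27.7
eef_pos: [0.451, 0.0313, 0.2108]
tcp_rot: [-1.571, 0.067, -0.069]
contact_force: [-4.9, -0.9, 27.0]
finger_gap: 0.0438
```

>>> apply_moves(delta_pos=[[0,0,0],[0,0,0],[0,0,0],[0,0,0],[0,0,0],[0,0,0],[0,0,0],[0,0,0]], dr=[[0,0,0],[0,0,0],[0,0,0],[0,0,0],[0,0,0],[0,0,0],[0,0,0],[0,0,0]])

```text
clock: 28.5
eef_pos: [0.451, 0.0313, 0.2108]
tcp_rot: [-1.571, 0.067, -0.069]
contact_force: [-4.9, -0.6, 26.9]
finger_gap: 0.0435
```

>>> apply_moves(delta_pos=[[0,0,0],[0,0,0],[0,0,0],[0,0,0],[0,0,0],[0,0,0],[0,0,0],[0,0,0]], dr=[[0,0,0],[0,0,0],[0,0,0],[0,0,0],[0,0,0],[0,0,0],[0,0,0],[0,0,0]])

```text
clock: 29.3
eef_pos: [0.451, 0.0313, 0.2108]
tcp_rot: [-1.571, 0.067, -0.069]
contact_force: [-4.5, -2.2, 26.5]
finger_gap: 0.0437
```

>>> apply_moves(delta_pos=[[0,0,0],[0,0,0],[0,0,0],[0,0,0],[0,0,0],[0,0,0],[0,0,0],[0,0,0]], dr=[[0,0,0],[0,0,0],[0,0,0],[0,0,0],[0,0,0],[0,0,0],[0,0,0],[0,0,0]])

```text
clock: 30.1
eef_pos: [0.451, 0.0313, 0.2107]
tcp_rot: [-1.571, 0.067, -0.069]
contact_force: [-5.5, -1.7, 27.6]
finger_gap: 0.0437
```

>>> apply_moves(delta_pos=[[0,0,0],[0,0,0],[0,0,0],[0,0,0],[0,0,0],[0,0,0],[0,0,0],[0,0,0]], dr=[[0,0,0],[0,0,0],[0,0,0],[0,0,0],[0,0,0],[0,0,0],[0,0,0],[0,0,0]])

```text
clock: 30.9
eef_pos: [0.451, 0.0313, 0.2108]
tcp_rot: [-1.571, 0.067, -0.069]
contact_force: [-5.6, -1.9, 26.9]
finger_gap: 0.0438
```

```bash
python3 - <<'E'
from h import *
plan((.4507,.0315,.211),-5)
s=cam("scene"); crop(s,280,160,370,250,7,"s22.png"); 
E
```

```text
t30.9 at [0.451  0.0313 0.2108] x-yaw -5.0 down [ 0.001 -0.001 -1.   ] F [-5.6 -1.9 26.9] gap 0.0438 -> d [-0.01 -0.    0.  ] |d|mm 0 dr [0.1 0.  0.1]
```

View pics/s22.png

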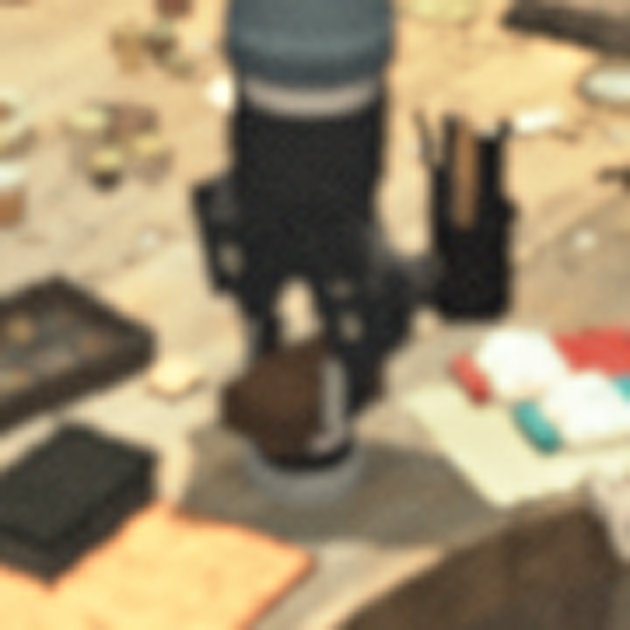

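>>> apply_moves(delta_pos=[[0,-0.2,0],[0,-0.7,0],[0,-1.0,0],[0,-1.0,0]], dr=[[0,0,0],[0,0,0],[0,0,0],[0,0,0]])

```text
clock: 31.35
eef_pos: [0.451, 0.0314, 0.2604]
tcp_rot: [-1.569, 0.066, -0.07]
contact_force: [-0.3, -0.5, -1.3]
finger_gap: 0.0436
```

```bash
python3 - <<'E'
from h import *
plan((.4246,.1294,.25),4.3)
E
```

```text
t31.4 at [0.451  0.0314 0.2604] x-yaw -5.0 down [ 0.003  0.    -1.   ] F [-0.3 -0.5 -1.3] gap 0.0436 -> d [-0.7   0.21  1.91] |d|mm 102 dr [-0.  -9.3  0.2]
```

>>> apply_moves(delta_pos=[[-0.25,0,0.7],[-0.5,0.1,1.4],[-0.7,0.21,1.91],[-0.7,0.21,1.91],[-0.7,0.21,1.91],[-0.7,0.21,1.91]], dr=[[0,-3,0],[0,-6,0],[0,-9.3,0],[0,-9.3,0],[0,-9.3,0],[0,-9.3,0]])

```text
clock: 31.95
eef_pos: [0.4238, 0.1285, 0.2481]
tcp_rot: [-1.571, -0.057, 0.059]
contact_force: [0.3, -0.5, -1.3]
finger_gap: 0.0437
```

```bash
python3 - <<'E'
from h import *
plan((.4246,.1294,.183),4.3)
E
```

```text
t31.9 at [0.4238 0.1285 0.2481] x-yaw 4.2 down [-0.001 -0.001 -1.   ] F [ 0.3 -0.5 -1.3] gap 0.0437 -> d [0.02 1.3  0.02] |d|mm 65 dr [ 0.1 -0.1 -0.1]
```

>>> apply_moves(delta_pos=[[0,0.5,0.02],[0,0.95,0.02],[0,1.2,0.02],[0,1.28,0.02],[0,1.32,0.02],[0,1.34,0.02],[0,1.34,0.02],[0,1.34,0.02]], dr=[[0,0,0],[0,0,0],[0,0,0],[0,0,0],[0,0,0],[0,0,0],[0,0,0],[0,0,0]])

```text
clock: 32.75
eef_pos: [0.4241, 0.1304, 0.1822]
tcp_rot: [-1.57, -0.06, 0.058]
contact_force: [-0.1, 1.3, -1.8]
finger_gap: 0.0438
```

>>> apply_moves(delta_pos=[[0,0.03,0],[0,0.03,0],[0,0.03,0]], dr=[[0,0,0],[0,0,0],[0,0,0]])

```text
clock: 33.05
eef_pos: [0.4241, 0.1305, 0.181]
tcp_rot: [-1.57, -0.06, 0.058]
contact_force: [-1.7, -1.3, 8.9]
finger_gap: 0.0438
```

>>> apply_moves(delta_pos=[[0,0,0],[0,0,0],[0,0,0],[0,0,0],[0,-0.4,0],[0,-1,0],[0,-2,0],[0,-3,0]], dr=[[0,0,0],[0,0,0],[0,0,0],[0,0,0],[0,0,0],[0,0,0],[0,0,0],[0,0,0]], jaw=-0.35)

```text
clock: 33.85
eef_pos: [0.4232, 0.1303, 0.3314]
tcp_rot: [-1.57, -0.058, 0.061]
contact_force: [1.6, -0.2, -0.5]
finger_gap: 0.0578
```

```bash
python3 - <<'E'
from h import *
t=cam("top"); s=cam("scene"); crop(t,160,120,440,270,2.8,"t23.png"); crop(s,200,170,390,300,4,"s23.png")
m=np.zeros(t["img"].shape[:2],np.uint8); h=cv2.cvtColor(t["img"],cv2.COLOR_RGB2HSV)
x0,y0,x1,y1=355,145,400,185
m[y0:y1,x0:x1]=((h[y0:y1,x0:x1,2]>200)&(h[y0:y1,x0:x1,1]<50))
n,l,st,c=cv2.connectedComponentsWithStats(m)
for i in range(1,n):
  if st[i][4]>60: print(c[i],st[i],ray(t,*c[i],.025))
E
```

```text
[372.66197183 165.29577465] [366 159  14  13 142] [ 0.63197199 -0.20328254  0.025     ]
```

View pics/t23.png

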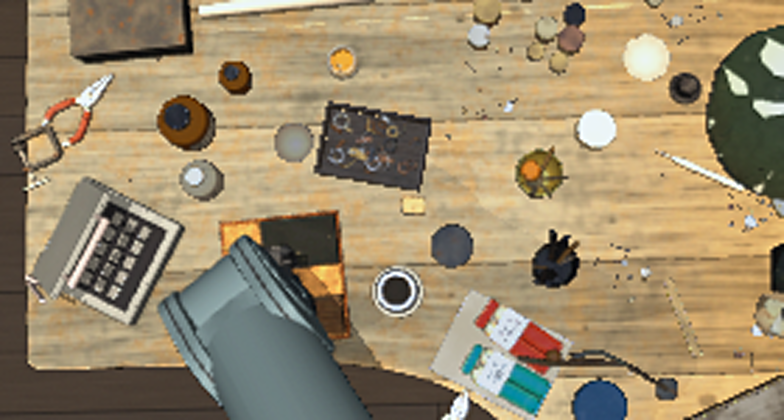

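View pics/s23.png

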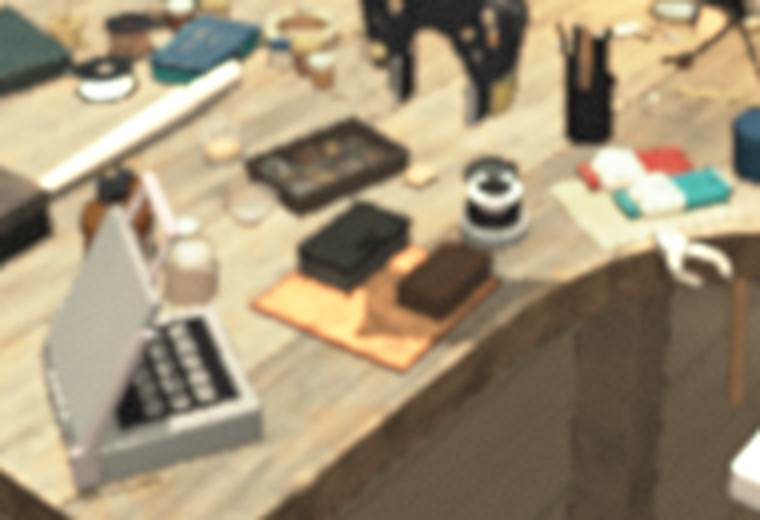

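```bash
python3 - <<'E'
from h import *
plan((.632,-.2033,.31),35)
E
```

```text
t34.0 at [0.4258 0.1315 0.3356] x-yaw 4.3 down [ 0.01   0.003 -1.   ] F [ 0.2  0.3 -0.5] gap 0.0573 -> d [ 3.6   0.54 -6.99] |d|mm 394 dr [  0.1 -30.7   0.6]
```

>>> apply_moves(delta_pos=[[3.6,0.5,-6.99],[3.6,0.5,-6.99],[3.6,0.5,-6.99],[3.6,0.5,-6.99],[3.6,0.5,-6.99],[3.6,0.5,-6.99],[3.6,0.5,-6.99],[3.6,0.5,-6.99]], dr=[[0,-30.7,0],[0,-30.7,0],[0,-30.7,0],[0,-30.7,0],[0,-30.7,0],[0,-30.7,0],[0,-30.7,0],[0,-30.7,0]], jaw=-0.65)

```text
clock: 34.75
eef_pos: [0.6298, -0.206, 0.3042]
tcp_rot: [-1.517, -0.478, 0.479]
contact_force: [1.2, 0.7, 0.8]
finger_gap: 0.0705
```

>>> apply_moves(delta_pos=[[0,0,0],[0,0,0],[0,0,0]], dr=[[0,0,0],[0,0,0],[0,0,0]])

```text
clock: 35.05
eef_pos: [0.629, -0.2026, 0.3046]
tcp_rot: [-1.515, -0.479, 0.481]
contact_force: [-0.5, 0.2, -0.3]
finger_gap: 0.0702
```

```bash
python3 - <<'E'
from h import *
plan((.632,-.2033,.2),35)
s=cam("scene"); crop(s,260,120,380,220,6,"s24.png")
E
```

```text
t35.0 at [ 0.629  -0.2026  0.3046] x-yaw 35.1 down [-0.001  0.001 -1.   ] F [-0.5  0.2 -0.3] gap 0.0702 -> d [ 0.04  2.09 -0.05] |d|mm 105 dr [-0.1  0.1 -0. ]
```

View pics/s24.png

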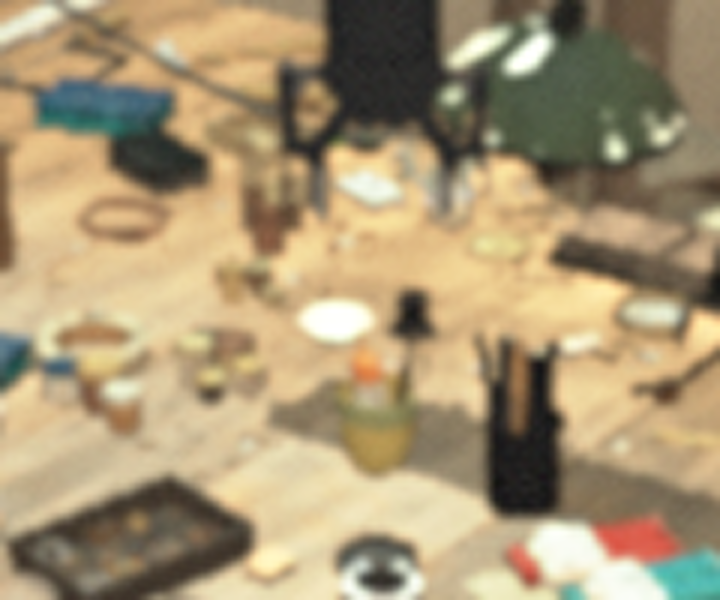

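```bash
python3 - <<'E'
from h import *
s=cam("scene"); t=cam("top")
a=s["img"][165:205,295:350,::-1]; b=cv2.imread("pics/scene0.png")[165:205,295:350]
cv2.imwrite("pics/cmp.png",cv2.resize(np.vstack([b,a]),None,fx=7,fy=7,interpolation=2))
crop(t,300,110,450,220,5,"t25.png")
E
```

```text
(no output)
```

View pics/cmp.png

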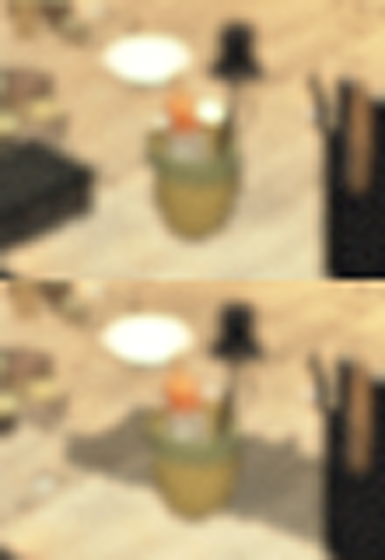

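View pics/t25.png

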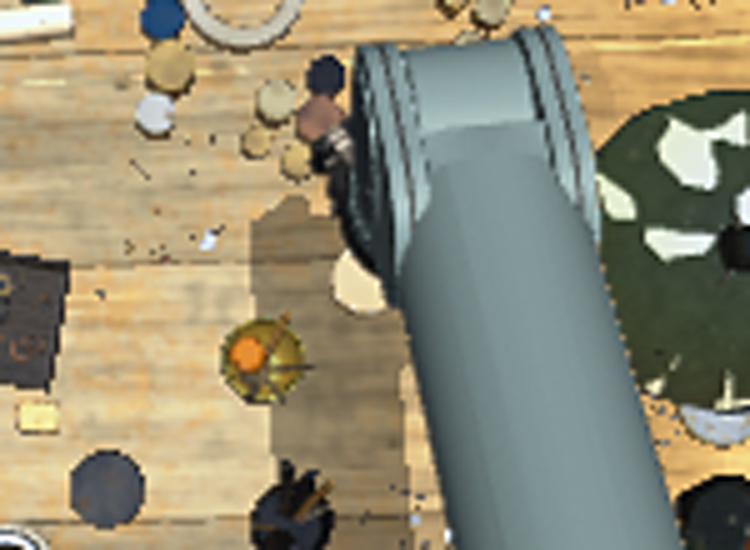

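>>> apply_moves(delta_pos=[[0.04,0.8,-0.05],[0.04,1.6,-0.05],[0.04,2.09,-0.05],[0.04,2.09,-0.05],[0.04,2.09,-0.05],[0.04,2.09,-0.05]], dr=[[0,0,0],[0,0,0],[0,0,0],[0,0,0],[0,0,0],[0,0,0]])

```text
clock: 35.8
eef_pos: [0.6335, -0.2047, 0.203]
tcp_rot: [-1.519, -0.482, 0.477]
contact_force: [-0.2, -0.3, 1.1]
finger_gap: 0.0705
```

```bash
python3 - <<'E'
from h import *
plan((.632,-.2033,.177),35)
E
```

```text
t35.8 at [ 0.6335 -0.2047  0.203 ] x-yaw 35.1 down [ 0.003 -0.001 -1.   ] F [-0.2 -0.3  1.1] gap 0.0705 -> d [-0.01  0.52  0.04] |d|mm 26 dr [0.1 0.1 0.1]
```

>>> apply_moves(delta_pos=[[0,0.3,0.04],[0,0.52,0.04],[0,0.52,0.04],[0,0.52,0.04]], dr=[[0,0,0],[0,0,0],[0,0,0],[0,0,0]])

```text
clock: 36.2
eef_pos: [0.631, -0.2032, 0.1742]
tcp_rot: [-1.517, -0.478, 0.48]
contact_force: [0.6, -0.0, 0.4]
finger_gap: 0.0706
```

>>> apply_moves(delta_pos=[[0,0,0],[0,0,0],[0,0,0],[0,0,0],[0,0,0]], dr=[[0,0,0],[0,0,0],[0,0,0],[0,0,0],[0,0,0]], jaw=1)

```text
clock: 36.7
eef_pos: [0.6317, -0.2033, 0.1756]
tcp_rot: [-1.518, -0.48, 0.478]
contact_force: [-1.6, 0.1, 5.9]
finger_gap: 0.0423
```

```bash
python3 - <<'E'
from h import *
plan((.632,-.2033,.32),35)
E
```

```text
t36.7 at [ 0.6317 -0.2033  0.1756] x-yaw 35.0 down [ 0.001 -0.    -1.   ] F [-1.6  0.1  5.9] gap 0.0423 -> d [ 0.01 -2.89 -0.01] |d|mm 144 dr [0.1 0.  0. ]
```

>>> apply_moves(delta_pos=[[0,-0.4,0],[0,-1.2,0],[0,-2.2,0],[0,-3,0],[0,-3,0]], dr=[[0,0,0],[0,0,0],[0,0,0],[0,0,0],[0,0,0]])

```text
clock: 37.2
eef_pos: [0.6335, -0.2032, 0.3327]
tcp_rot: [-1.523, -0.487, 0.471]
contact_force: [0.5, -0.1, -0.2]
finger_gap: 0.0422
```

```bash
python3 - <<'E'
from h import *
plan((.4507,.0312,.3),4.3)
s=cam("scene"); crop(s,280,120,400,220,6,"s26.png")
E
```

```text
t37.2 at [ 0.6335 -0.2032  0.3327] x-yaw 35.0 down [ 0.011 -0.003 -1.   ] F [ 0.5 -0.1 -0.2] gap 0.0422 -> d [-0.31  0.6   5.94] |d|mm 299 dr [ 0.4 30.7  0.6]
```

View pics/s26.png

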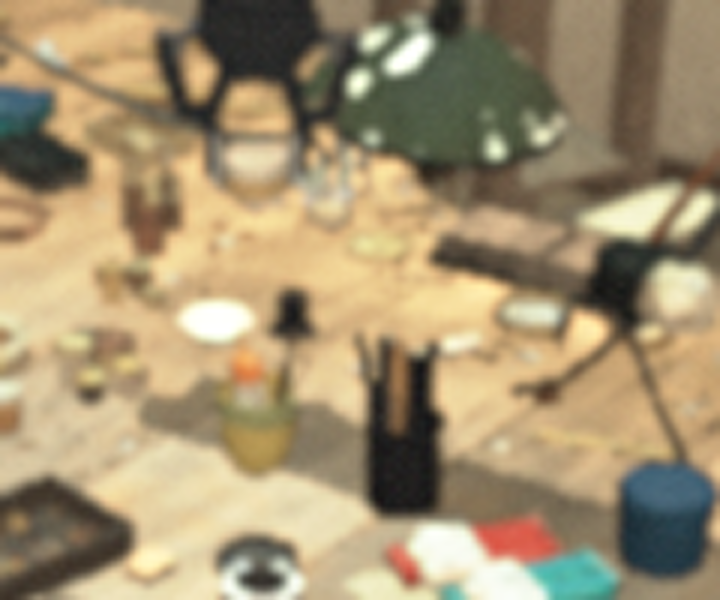

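Pot is held (crop (255,155)). To the pad.

>>> apply_moves(delta_pos=[[-0.05,0.1,0.9],[-0.1,0.2,1.8],[-0.15,0.3,2.7],[-0.2,0.4,3.6],[-0.25,0.5,4.5],[-0.31,0.6,5.4],[-0.31,0.6,5.94],[-0.31,0.6,5.94]], dr=[[0,5,0],[0,10,0],[0,15,0],[0,20,0],[0,25,0],[0,30.7,0],[0,30.7,0],[0,30.7,0]])

```text
clock: 38.05
eef_pos: [0.4451, 0.0341, 0.2941]
tcp_rot: [-1.569, -0.061, 0.067]
contact_force: [0.1, 0.2, -0.4]
finger_gap: 0.0428
```

>>> apply_moves(delta_pos=[[0,0.5,0],[0,1,0],[0,1,0],[0,1,0]], dr=[[0,0,0],[0,0,0],[0,0,0],[0,0,0]])

```text
clock: 38.45
eef_pos: [0.4481, 0.0306, 0.2447]
tcp_rot: [-1.57, -0.058, 0.06]
contact_force: [0.1, -0.6, -1.1]
finger_gap: 0.0422
```

```bash
python3 - <<'E'
from h import *
plan((.4507,.0312,.2096),4.3)
s=cam("scene"); crop(s,280,160,370,250,7,"s27.png")
E
```

```text
t38.5 at [0.4481 0.0306 0.2447] x-yaw 4.3 down [-0.002 -0.    -1.   ] F [ 0.1 -0.6 -1.1] gap 0.0422 -> d [0.05 0.7  0.01] |d|mm 35 dr [ 0.   0.  -0.1]
```

View pics/s27.png

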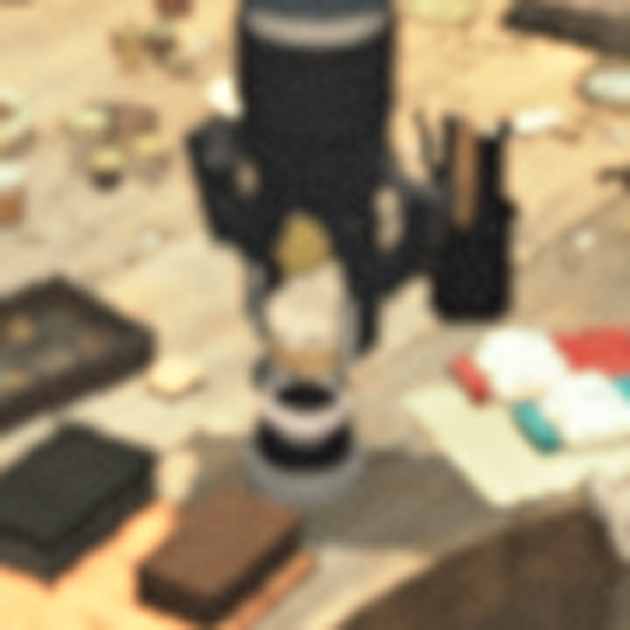

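>>> apply_moves(delta_pos=[[0.03,0.2,0],[0.03,0.36,0],[0.03,0.44,0],[0.03,0.44,0]], dr=[[0,0,0],[0,0,0],[0,0,0],[0,0,0]])

```text
clock: 38.9
eef_pos: [0.4493, 0.0311, 0.2222]
tcp_rot: [-1.57, -0.058, 0.06]
contact_force: [-0.6, 0.1, -0.4]
finger_gap: 0.0427
```

```bash
python3 - <<'E'
from h import *
plan((.4507,.0312,.2096),4.3)
E
```

```text
t38.9 at [0.4493 0.0311 0.2222] x-yaw 4.3 down [-0.001 -0.    -1.   ] F [-0.6  0.1 -0.4] gap 0.0427 -> d [ 0.03  0.25 -0.  ] |d|mm 13 dr [ 0.   0.  -0.1]
```

>>> apply_moves(delta_pos=[[0.02,0.08,0],[0.02,0.16,0],[0.02,0.22,0],[0.02,0.26,0],[0.02,0.28,0],[0.02,0.28,0],[0.02,0.28,0]], dr=[[0,0,0],[0,0,0],[0,0,0],[0,0,0],[0,0,0],[0,0,0],[0,0,0]])

```text
clock: 39.6
eef_pos: [0.4508, 0.0314, 0.2094]
tcp_rot: [-1.57, -0.06, 0.059]
contact_force: [-3.2, -0.1, 12.7]
finger_gap: 0.0423
```

>>> apply_moves(delta_pos=[[0,0.01,0],[0,0.01,0],[0,0.01,0],[0,0.01,0],[0,0.01,0],[0,0.01,0],[0,0.01,0],[0,0.01,0]], dr=[[0,0,0],[0,0,0],[0,0,0],[0,0,0],[0,0,0],[0,0,0],[0,0,0],[0,0,0]])

```text
clock: 40.4
eef_pos: [0.4508, 0.0314, 0.2093]
tcp_rot: [-1.571, -0.06, 0.059]
contact_force: [-5.3, -0.7, 19.3]
finger_gap: 0.042
```

>>> apply_moves(delta_pos=[[0,0,0],[0,0,0],[0,0,0],[0,0,0],[0,0,0],[0,0,0],[0,0,0],[0,0,0]], dr=[[0,0,0],[0,0,0],[0,0,0],[0,0,0],[0,0,0],[0,0,0],[0,0,0],[0,0,0]])

```text
clock: 41.2
eef_pos: [0.4508, 0.0314, 0.2093]
tcp_rot: [-1.571, -0.06, 0.059]
contact_force: [-4.7, -0.8, 19.4]
finger_gap: 0.0423
```

>>> apply_moves(delta_pos=[[0,0,0],[0,0,0],[0,0,0],[0,0,0],[0,0,0],[0,0,0],[0,0,0],[0,0,0]], dr=[[0,0,0],[0,0,0],[0,0,0],[0,0,0],[0,0,0],[0,0,0],[0,0,0],[0,0,0]])

```text
clock: 42.0
eef_pos: [0.4508, 0.0314, 0.2093]
tcp_rot: [-1.571, -0.06, 0.059]
contact_force: [-4.4, -0.8, 20.2]
finger_gap: 0.0424
```

>>> apply_moves(delta_pos=[[0,0,0],[0,0,0],[0,0,0],[0,0,0],[0,0,0],[0,0,0],[0,0,0],[0,0,0]], dr=[[0,0,0],[0,0,0],[0,0,0],[0,0,0],[0,0,0],[0,0,0],[0,0,0],[0,0,0]])

```text
clock: 42.8
eef_pos: [0.4508, 0.0314, 0.2093]
tcp_rot: [-1.571, -0.06, 0.059]
contact_force: [-4.3, -0.5, 21.3]
finger_gap: 0.0424
```

>>> apply_moves(delta_pos=[[0,0,0],[0,0,0],[0,0,0],[0,0,0],[0,0,0],[0,0,0],[0,0,0],[0,0,0]], dr=[[0,0,0],[0,0,0],[0,0,0],[0,0,0],[0,0,0],[0,0,0],[0,0,0],[0,0,0]])

```text
clock: 43.6
eef_pos: [0.4508, 0.0314, 0.2093]
tcp_rot: [-1.571, -0.06, 0.059]
contact_force: [-5.3, -0.4, 19.6]
finger_gap: 0.0429
```

```bash
python3 - <<'E'
from h import *
plan((.4507,.0312,.2096),4.3)
s=cam("scene"); crop(s,280,160,370,250,7,"s28.png"); crop(s,200,170,390,300,4,"s28b.png")
E
```

```text
t43.6 at [0.4508 0.0314 0.2093] x-yaw 4.3 down [ 0.001 -0.001 -1.   ] F [-5.3 -0.4 19.6] gap 0.0429 -> d [-0.   -0.01 -0.  ] |d|mm 0 dr [0. 0. 0.]
```

View pics/s28.png

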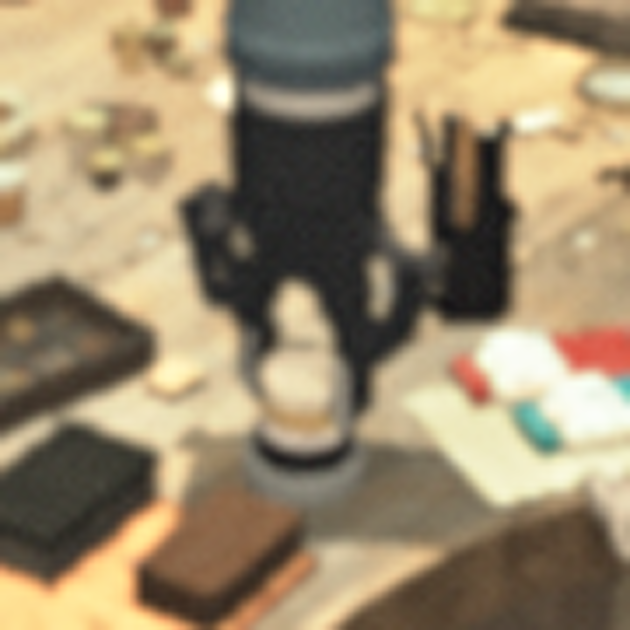

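>>> apply_moves(delta_pos=[[0,-0.2,0],[0,-0.7,0],[0,-1.1,0],[0,-1.1,0]], dr=[[0,0,0],[0,0,0],[0,0,0],[0,0,0]])

```text
clock: 44.05
eef_pos: [0.4516, 0.0313, 0.2651]
tcp_rot: [-1.57, -0.062, 0.056]
contact_force: [0.1, -0.3, -1.0]
finger_gap: 0.0425
```

```bash
python3 - <<'E'
from h import *
plan((.4421,.2029,.26),4.3)
E
```

```text
t44.0 at [0.4516 0.0313 0.2651] x-yaw 4.3 down [ 0.004  0.    -1.   ] F [ 0.1 -0.3 -1. ] gap 0.0425 -> d [0.07 0.1  3.44] |d|mm 172 dr [0.  0.  0.2]
```

>>> apply_moves(delta_pos=[[0.02,0.1,0.8],[0.04,0.1,1.6],[0.06,0.1,2.4],[0.07,0.1,3.1],[0.07,0.1,3.44],[0.07,0.1,3.44],[0.07,0.1,3.44]], dr=[[0,0,0],[0,0,0],[0,0,0],[0,0,0],[0,0,0],[0,0,0],[0,0,0]])

```text
clock: 44.75
eef_pos: [0.4408, 0.2025, 0.2574]
tcp_rot: [-1.571, -0.059, 0.061]
contact_force: [0.1, -0.4, -0.5]
finger_gap: 0.0429
```

```bash
python3 - <<'E'
from h import *
plan((.4421,.2029,.19),4.3)
E
```

```text
t44.8 at [0.4408 0.2025 0.2574] x-yaw 4.4 down [-0.001 -0.001 -1.   ] F [ 0.1 -0.4 -0.5] gap 0.0429 -> d [0.03 1.35 0.01] |d|mm 67 dr [ 0.1  0.1 -0.1]
```

>>> apply_moves(delta_pos=[[0.02,0.6,0],[0.02,1.1,0],[0.02,1.3,0],[0.02,1.45,0],[0.02,1.5,0],[0.02,1.5,0],[0.02,1.5,0]], dr=[[0,0,0],[0,0,0],[0,0,0],[0,0,0],[0,0,0],[0,0,0],[0,0,0]])

```text
clock: 45.45
eef_pos: [0.4425, 0.2032, 0.184]
tcp_rot: [-1.57, -0.06, 0.058]
contact_force: [-0.1, 0.3, -0.6]
finger_gap: 0.0423
```

>>> apply_moves(delta_pos=[[0,0.04,0],[0,0.07,0],[0,0.09,0],[0,0.09,0],[0,0.09,0]], dr=[[0,0,0],[0,0,0],[0,0,0],[0,0,0],[0,0,0]])

```text
clock: 45.95
eef_pos: [0.4422, 0.2032, 0.1795]
tcp_rot: [-1.57, -0.06, 0.059]
contact_force: [-1.9, -1.6, 9.5]
finger_gap: 0.043
```

>>> apply_moves(delta_pos=[[0,0,0],[0,0,0],[0,0,0],[0,0,0],[0,-0.4,0],[0,-1,0],[0,-2,0],[0,-3,0]], dr=[[0,0,0],[0,0,0],[0,0,0],[0,0,0],[0,0,0],[0,0,0],[0,0,0],[0,0,0]], jaw=-0.35)

```text
clock: 46.75
eef_pos: [0.4416, 0.2029, 0.3299]
tcp_rot: [-1.57, -0.058, 0.061]
contact_force: [2.4, 0.2, -0.7]
finger_gap: 0.0576
```

>>> apply_moves(delta_pos=[[0,-1,0],[0,-2,0],[0,-3,0],[0,-3,0]], dr=[[0,0,0],[0,0,0],[0,0,0],[0,0,0]])

```text
clock: 47.15
eef_pos: [0.4433, 0.2044, 0.4854]
tcp_rot: [-1.566, -0.068, 0.05]
contact_force: [0.6, -0.9, -0.2]
finger_gap: 0.0577
```

```bash
python3 - <<'E'
from h import *
plan((.47,-.05,.47),0)
t=cam("top"); s=cam("scene"); crop(t,160,120,440,270,2.8,"t29.png"); crop(s,200,170,390,300,4,"s29.png")
E
```

```text
t47.1 at [0.4433 0.2044 0.4854] x-yaw 4.3 down [ 0.011  0.004 -1.   ] F [ 0.6 -0.9 -0.2] gap 0.0577 -> d [ 0.15  0.29 -5.12] |d|mm 256 dr [-0.2  4.3  0.6]
```

View pics/s29.png

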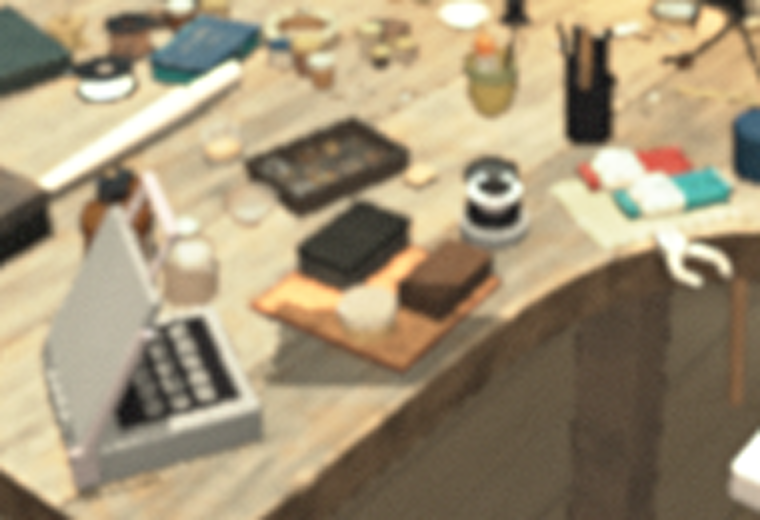

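```bash
python3 - <<'E'
from h import *
plan((.4948,.346,.43),61.3)
E
```

```text
t47.2 at [0.4422 0.2031 0.4798] x-yaw 4.3 down [ 0.002  0.    -1.   ] F [-0.3 -0.3 -0.5] gap 0.0576 -> d [1.26 1.   2.77] |d|mm 160 dr [  0.1 -57.    0.1]
```

>>> apply_moves(delta_pos=[[0.3,0.1,0.7],[0.6,0.2,1.4],[0.9,0.3,2.1],[1.26,0.5,2.77],[1.26,0.8,2.77],[1.26,1.0,2.77],[1.26,1.0,2.77],[1.26,1.0,2.77]], dr=[[0,-8,0],[0,-16,0],[0,-24,0],[0,-32,0],[0,-40,0],[0,-48,0],[0,-56,0],[0,-57,0]], jaw=0.5)

```text
clock: 48.05
eef_pos: [0.4941, 0.3455, 0.4262]
tcp_rot: [-1.404, -0.831, 0.839]
contact_force: [1.2, -0.4, -0.1]
finger_gap: 0.0212
```

>>> apply_moves(delta_pos=[[0,0,0],[0,0,0]], dr=[[0,0,0],[0,0,0]])

```text
clock: 48.25
eef_pos: [0.4944, 0.3459, 0.4284]
tcp_rot: [-1.406, -0.831, 0.832]
contact_force: [-0.4, -0.4, 0.7]
finger_gap: 0.0211
```

```bash
python3 - <<'E'
from h import *
plan((.4948,.346,.331),61.3)
E
```

```text
t48.2 at [0.4944 0.3459 0.4284] x-yaw 61.2 down [-0.001 -0.    -1.   ] F [-0.4 -0.4  0.7] gap 0.0211 -> d [ 0.01  1.95 -0.01] |d|mm 97 dr [-0.  -0.1 -0. ]
```

>>> apply_moves(delta_pos=[[0,0.6,0],[0,1.1,0],[0,1.5,0],[0,1.8,0],[0,1.95,0],[0,1.95,0]], dr=[[0,0,0],[0,0,0],[0,0,0],[0,0,0],[0,0,0],[0,0,0]])

```text
clock: 48.85
eef_pos: [0.4943, 0.3458, 0.3307]
tcp_rot: [-1.406, -0.832, 0.834]
contact_force: [-0.7, 0.4, 0.2]
finger_gap: 0.0217
```

```bash
python3 lid.py; python3 - <<'E'
from h import *
s=cam("scene"); crop(s,200,190,300,300,6,"s30.png")
E
```

```text
horiz 0.0788 z 0.1387 r 0.1595 ang 60.4 Frear 0.1 Flat -0.8 Fz 0.2 gap 0.021657479208471414
```

View pics/s30.png

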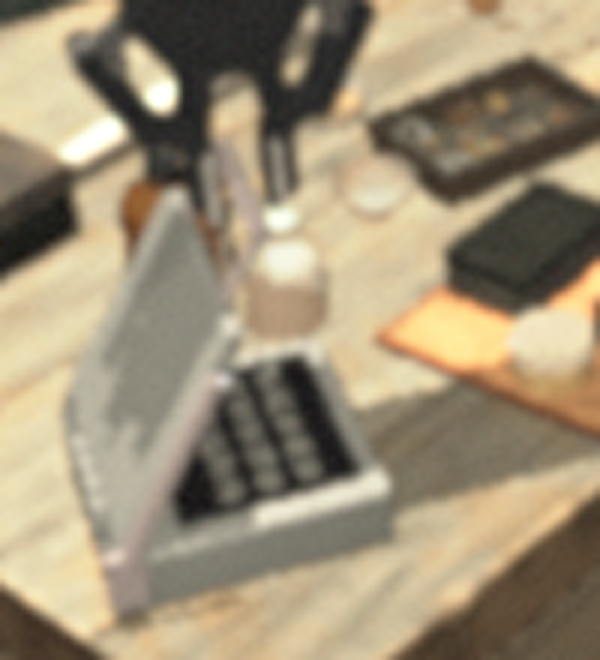

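>>> apply_moves(delta_pos=[[0,0,0],[0,0,0],[0,0,0],[0,0,0]], dr=[[0,0,0],[0,0,0],[0,0,0],[0,0,0]], jaw=1)

```text
clock: 49.3
eef_pos: [0.4946, 0.3462, 0.3324]
tcp_rot: [-1.405, -0.834, 0.832]
contact_force: [-1.5, -1.6, 6.4]
finger_gap: 0.0073
```

>>> apply_moves(delta_pos=[[-0.18,0.12,0],[-0.36,0.24,0],[-0.52,0.38,0],[-0.68,0.53,0],[-0.82,0.69,0],[-0.95,0.86,0],[-1.07,1.04,0],[-1.18,1.22,0]], dr=[[0,0,0],[0,0,0],[0,0,0],[0,0,0],[0,0,0],[0,0,0],[0,0,0],[0,0,0]])

```text
clock: 50.1
eef_pos: [0.4672, 0.2954, 0.2708]
tcp_rot: [-1.403, -0.838, 0.828]
contact_force: [4.3, 7.7, -0.3]
finger_gap: 0.0073
```

```bash
python3 lid.py
```

```text
horiz 0.1361 z 0.0788 r 0.1572 ang 30.1 Frear 8.8 Flat 0.1 Fz -0.3 gap 0.007267069601496885
```

>>> apply_moves(delta_pos=[[-0.07,0.19,0],[-0.15,0.39,0],[-0.22,0.6,0],[-0.27,0.81,0],[-0.31,1.02,0],[-0.33,1.23,0],[-0.33,1.3,0],[-0.33,1.3,0]], dr=[[0,0,0],[0,0,0],[0,0,0],[0,0,0],[0,0,0],[0,0,0],[0,0,0],[0,0,0]])

```text
clock: 50.9
eef_pos: [0.4597, 0.2813, 0.2055]
tcp_rot: [-1.402, -0.838, 0.828]
contact_force: [7.4, 7.4, -4.1]
finger_gap: 0.0073
```

```bash
python3 lid.py;  python3 - <<'E'
from h import *
s=cam("scene"); crop(s,200,190,300,300,6,"s31.png")
E
```

```text
horiz 0.152 z 0.0135 r 0.1526 ang 5.1 Frear 10.1 Flat 2.9 Fz -4.1 gap 0.00728866902684572
```

View pics/s31.png

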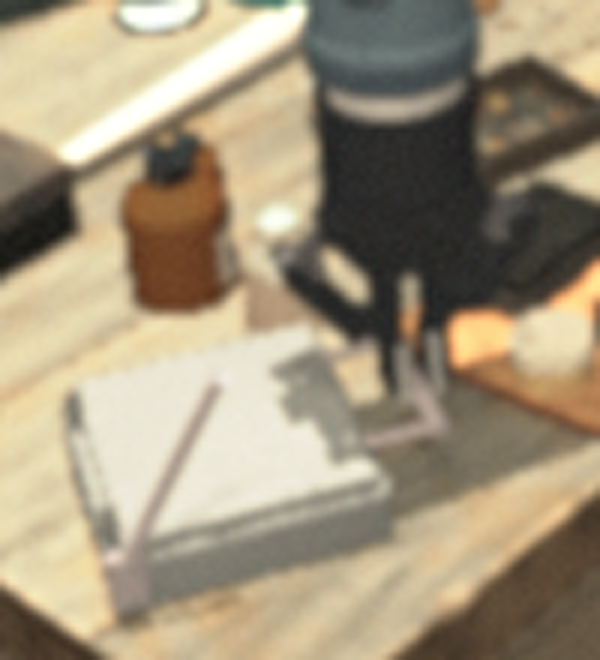

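Nearly shut. Push further down in small steps, watching force.

>>> apply_moves(delta_pos=[[0,0.06,0],[0,0.12,0],[0,0.16,0],[0,0.16,0]], dr=[[0,0,0],[0,0,0],[0,0,0],[0,0,0]])

```text
clock: 51.35
eef_pos: [0.4594, 0.2822, 0.2036]
tcp_rot: [-1.408, -0.84, 0.829]
contact_force: [-10.0, -8.8, 69.2]
finger_gap: 0.0075
```

```bash
python3 lid.py
```

```text
horiz 0.1514 z 0.0116 r 0.1518 ang 4.4 Frear -12.5 Flat -4.6 Fz 69.2 gap 0.0074514405120397805
```

>>> apply_moves(delta_pos=[[0,-0.1,0],[0,-0.1,0],[0,-0.1,0]], dr=[[0,0,0],[0,0,0],[0,0,0]])

```text
clock: 51.65
eef_pos: [0.4596, 0.2816, 0.2047]
tcp_rot: [-1.404, -0.839, 0.828]
contact_force: [1.6, 2.1, 20.3]
finger_gap: 0.0066
```

>>> apply_moves(delta_pos=[[0,0,0],[0,0,0],[0,0,0],[0,0,0],[0,-0.4,0],[0,-1,0],[0,-2,0],[0,-3,0]], dr=[[0,0,0],[0,0,0],[0,0,0],[0,0,0],[0,0,0],[0,0,0],[0,0,0],[0,0,0]], jaw=0.5)

```text
clock: 52.45
eef_pos: [0.4577, 0.2792, 0.3529]
tcp_rot: [-1.405, -0.831, 0.836]
contact_force: [1.7, 0.2, 0.1]
finger_gap: 0.0215
```

```bash
python3 - <<'E'
from h import *
plan((.5,-.02,.45),0)
E
```

```text
t52.5 at [0.4577 0.2792 0.3529] x-yaw 61.3 down [-0.003 -0.001 -1.   ] F [1.7 0.2 0.1] gap 0.0215 -> d [-4.85 -1.94 -3.61] |d|mm 317 dr [-0.  61.3 -0.2]
```

>>> apply_moves(delta_pos=[[-0.7,-1.0,-0.5],[-1.4,-1.9,-1.0],[-2.1,-1.94,-1.5],[-2.8,-1.94,-2.1],[-3.5,-1.94,-2.6],[-4.2,-1.94,-3.1],[-4.85,-1.94,-3.61],[-4.85,-1.94,-3.61]], dr=[[0,8,0],[0,16,0],[0,24,0],[0,32,0],[0,40,0],[0,48,0],[0,56,0],[0,61,0]])

```text
clock: 53.25
eef_pos: [0.5004, -0.0266, 0.4485]
tcp_rot: [-1.574, 0.009, -0.006]
contact_force: [0.4, 0.7, -0.9]
finger_gap: 0.021
```

```bash
python3 - <<'E'
from h import *
t=cam("top"); s=cam("scene"); crop(t,165,175,235,240,10,"t32.png"); crop(s,200,210,290,300,8,"s32.png"); crop(t,160,120,440,270,2.8,"t33.png")
E
```

```text
(no output)
```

View pics/t32.png

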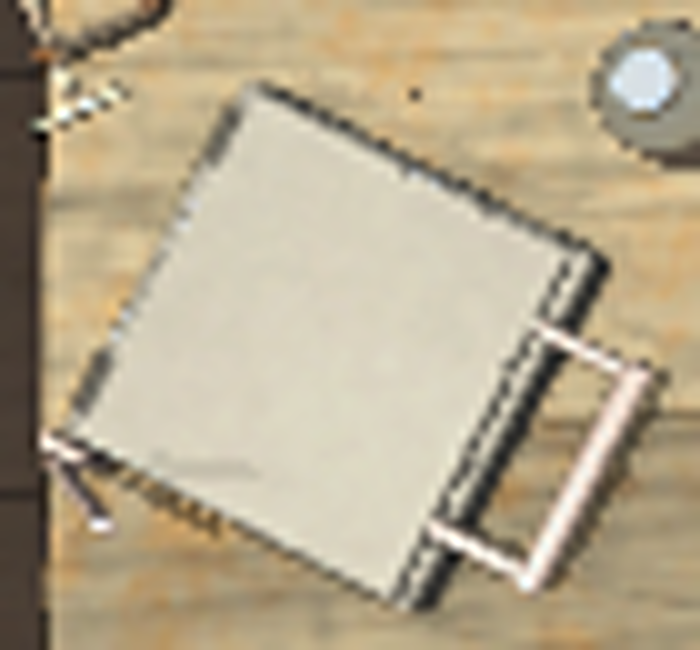

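View pics/s32.png

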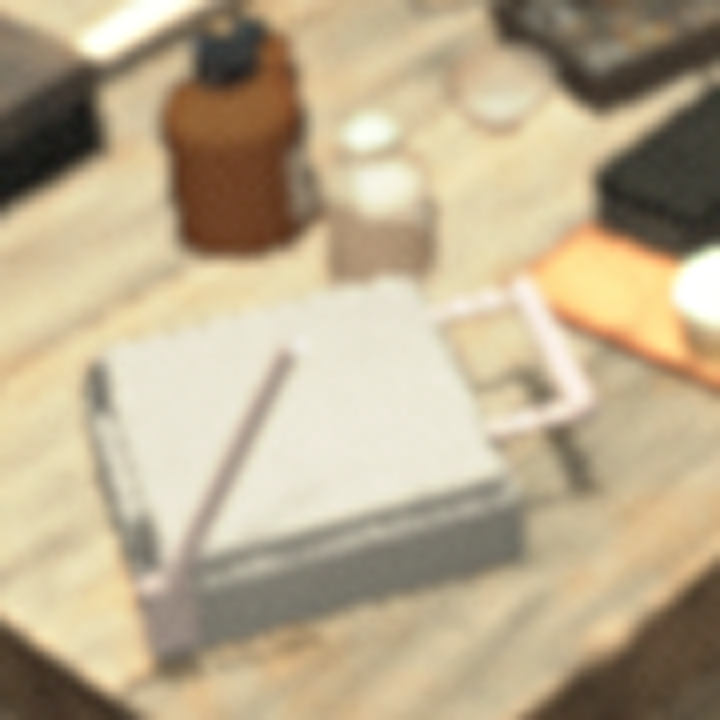

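View pics/t33.png

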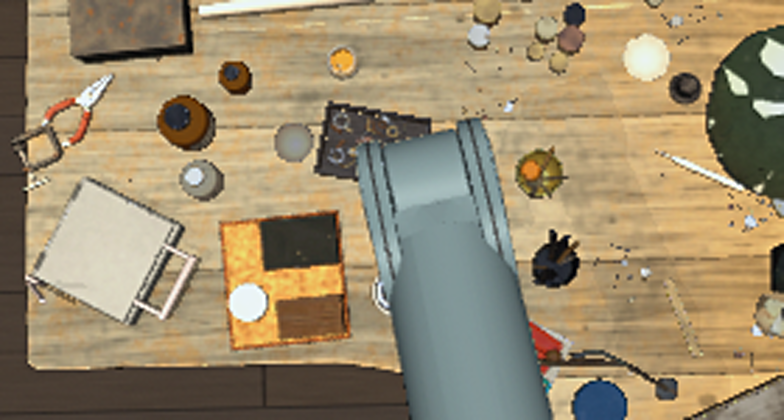

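```bash
python3 - <<'E'
from h import *
t=cam("top"); s=cam("scene")
a,e1=tri(t,(229,212.5),s,(265.25,245.9)); b,e2=tri(t,(218.3,233.0),s,(272.9,260))
m=(a+b)/2; print(a,e1,b,e2,m)
rear=np.array([np.cos(np.radians(61.3)),np.sin(np.radians(61.3))])
H=np.array([.533,.4145]); print(-(m[:2]-H)@rear, m[2]-.037, np.degrees(np.arcsin((m[2]-.037)/.154)))
for a_ in (0,2,4,6):
  c=np.radians(a_); p=np.r_[H-rear*.154*np.cos(c),.037+.154*np.sin(c)]; print(a_,proj(t,p),proj(s,p))
print("obs",(223.65,222.75),(269.1,252.95))
E
```

```text
[0.49233523 0.26231172 0.03657921] 0.0026026922982835977 [0.42756739 0.29691771 0.03739895] 0.0020641795257333164 [0.45995131 0.27961472 0.03698908]
0.15339380598629945 -1.092284449620562e-05 -0.004063849937889698
0 [223.47721386 222.74095838] [269.63760111 252.88571804]
2 [223.07456124 222.68114327] [269.49493383 251.42583504]
4 [222.6175942 222.5938782] [269.28969278 249.97618488]
6 [222.10629429 222.47897152] [269.02161713 248.53837174]
obs (223.65, 222.75) (269.1, 252.95)
```

```bash
python3 - <<'E'
from h import *
s=cam("scene"); crop(s,200,150,390,300,4,"s34.png"); print(read_state()['clock'], read_state()['qd'].round(3))
E
```

```text
53.5 [-0.004 -0.    -0.002 -0.002  0.001  0.001 -0.005]
```

View pics/s34.png

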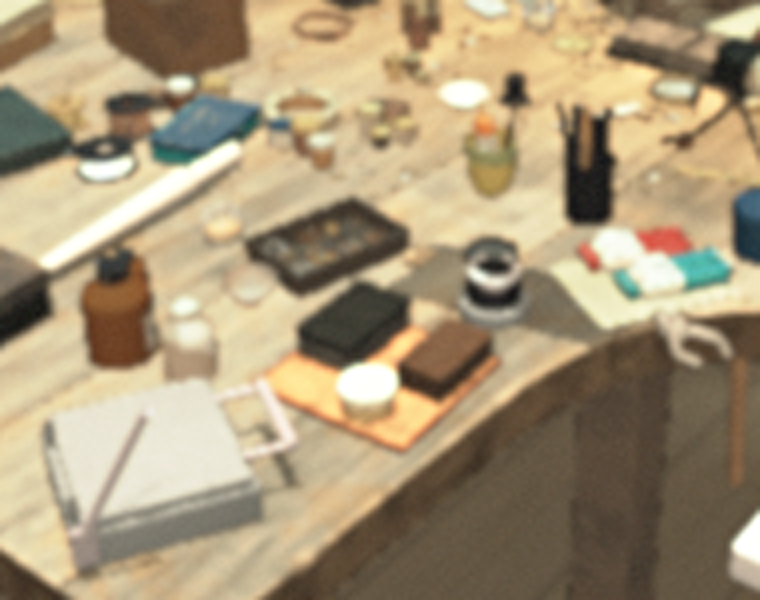

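```bash
python3 - <<'E'
from h import *
print(finish_job())
E
```

```text
the job is handed in; nothing more can be done
None
```

I raised the lid, read the black tin, the wooden box and the white-lidded pot in that order, stood each on the cork board, folded the lid shut and handed the job in at 53.5 s. All three items were there, and none was seen to have been knocked.

- **Lid open:** two camera views gave 58.5 to 59.5 degrees for the lid, and the gauge arm measured 59.5 degrees the same way. That is within about 1 degree of the 60 asked. It still looked raised in every later picture up to closing.
- **Readings:** each item was pressed to the pad's stop and held for over 4 s, level to about 0.1 degree and centred to about 1 mm. The wrist force reached 16 to 27 N, against the 8.4 N needed.
- **On the board:** the last pictures from both cameras show all three items flat and inside its edges.
- **Lid shut:** the bar measured 37 mm above the bench, level with the hinge, so the lid is at 0 degrees.

**Forces:** the wrist peaked at 69 N for a moment while pressing the lid onto its stop. It also read about 38 N near 60 degrees when raising it, and 34 N on first pressing the box. In each case I eased off at once. The fingertips touched the bench at about 23 N on the first grip of the box, so I re-gripped it 4 mm higher.

**Knife and block:** neither was touched. The knife looked in place at the end. The block lay in the robot's shadow in the last picture and was hidden from above, so the last clear view of it in its place was just before the lid was closed.

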